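Clamp a glued heel in the cobbler's press with the capstan bar

TASK

Clamp the heel in the little bench press: take the steel bar from its wooden rest, push its plain end well into a hole of the press's collar and swing it clockwise (seen from above), move it to the next hole when a stop post is in the way, and go on until the heel is tight under the bridge and the collar will turn no further. Turn the collar only with the bar, keeping the fingers off the press, and never drop the bar on the bench. Then lay the bar back in its rest, leave it there, and leave the shoe last, the jar and the tin where they stand.

Things in the scene. Friction and masses are not known exactly. Their poses are not given: they have to be found in the camera images.
- press: Fixed green cast press, base 190 x 230 x 20 mm. Origin on the bench under the collar's upright axis; its front faces its -x, z up. A wooden heel (59 mm across, rubber top) is fixed on a round saddle above the collar and rises to the bridge as the collar turns clockwise, 24 mm per turn. The fingers must keep off the press.
- bridge (a point): Middle of the underside of the press's bridge, 165 mm above the bench on the collar's axis. The bridge, 34 mm wide and 22 mm thick, runs along the press's y on two columns (28 x 22 mm) centred 100 mm either side.
- stop_left (a point): Top of the steel stop post at the press's +y side, 16 mm across, 105 mm high, 90 mm from the axis, 48 degrees from the front (-x) direction. The bar can stick out only between the two posts: up to 38 degrees either side of the front.
- stop_right (a point): Top of the like post at the press's -y side, also 48 degrees from the front.
- axis (a point): Centre of the steel collar: on its upright axis at the height of its holes' centre lines, 90 mm above the bench; axes as the press. The collar is 92 mm across, 32 mm high, with six level radial holes 60 degrees apart, 15 mm wide x 14 mm high, in square bosses 27 mm wide with mouths 62 mm from the axis; the holes end 12 mm from the axis.
- collar (a joint): Collar's turn in rad, growing clockwise from above (a bar at the front moves to the press's +y); starts at 0 to 0.61; at 1.833 the heel is tight and it stops dead. Stiff (0.3 N m), no play, stays where left. Holes point, in the press's frame counter-clockwise from +x, at 205 degrees - joint + k x 60 degrees; the front is 180. One hole cannot do the whole turn; when tight a hole is at 160.
- hole (a point): Centre of one hole's mouth, turning with the collar; 62 mm from the axis, at 205 degrees - joint in the press's frame.
- bar: Loose dark steel bar, 12 mm thick, 190 mm from plain round tip to the centre of the 22 mm ball at its other end; 160 to 250 g. Origin on its centre line, 95 mm from both; x runs along it to the tip; it balances about 20 mm from the origin towards the ball. It goes 50 mm into a hole; let go there, it droops.
- bar_tip (a point): The end point of the bar's plain tip. In a hole the bar has 2 to 3 mm of play, so a pushed bar leads its hole by about 4 degrees and may bind; ease it back a little and it draws out freely along the hole.
- rest: Fixed wooden rest for the bar: base 170 x 70 x 12 mm and two uprights, each 10 mm thick along x, at x = -75 and +55 mm from its origin (on the bench), with V notches open upwards: lowest line of the V about 42 mm up, tops about 60 mm up and 42 mm apart. The bar lies along x, tip towards +x, and may be gripped between the uprights.
- seat (a point): Where the bar's origin lies when it rests in the notches, 50 mm above the bench; x along the bar.
- last: Bystander: loose pale green shoe last, 240 x 82 x 66 mm, lying sole down, toe to +x; origin under its middle.
- jar: Bystander: loose amber jar, 72 mm across, 75 mm high; origin under its centre.
- tin: Bystander: loose flat metal tin, 75 mm across, 39 mm high; origin under its centre.
Mind the look-alikes: they are no part of the job. Several things have the shape of the bar; the one meant has the colours described above.

How it is judged:
By the outcome, as a careful person would: the job done as asked, in the order asked, and still so for the second after the job is handed in, with the robot touching nothing.
It also fails if it takes over 72 s, if anything falls off the work surface, if the arm or the gripper's body presses on something with over 40 N, if the wrist force passes 120 N, or if a joint passes its speed limit or range.

ROBOT

A 7-joint arm with a two-finger parallel gripper is mounted at the origin on the work surface. World frame = base frame: x ahead of the robot, y to its left, z up, the work surface at z = 0. Lengths are in m, angles in rad, forces in N, time in s.
With the tool pointing down it reaches from about 0.4 to 0.85 m from the base axis. Payload 10.4 kg.
Tool frame: the origin (TCP) lies where the fingers leave the gripper's body, on its centre line; the fingertips stand 70 mm ahead of it and the grasp point (between the pads) lies 51 mm ahead of it; z points along the fingers, y is the direction in which the jaws open and shut (so a half turn about z gives the same grasp; the last joint's range is limited). The gripper opens to 87 mm and grips with 3 to 60 N. Pads are 19 mm wide; open, the fingers measure 117 mm over their backs; the gripper's body (75 mm by 190 mm) begins 51 mm behind the grasp point.
Start: joints at [-1.36, 0.332, -0.065, 1.46, 0.022, 1.35, -0.088], TCP at [0.145, 0.608, 0.292] pointing down, gripper open.
Joint ranges: [-2.6, 2.6], [-0.5, 2.12], [-1.47, 1.34], [0.16, 2.42], [-1.27, 4.41], [0.06, 2.06], [-2.6, 2.6]. Speed limits (rad/s): [2.22, 2.22, 2.79, 2.79, 3.14, 3.14, 3.14].

INTERFACE

Orientations are given as a unit quaternion [x, y, z, w].
In Python, from workcell import env gives the robot as it stands.
- The arm moves only by the tool arm_command, never from a script. Its argument "moves" is a list of rows, each an object of numbers: "rx", "ry", "rz": the turn, a rotation vector about the tool's x, y, z in degrees; "tx", "ty", "tz": the shift along the tool's x, y, z in m; "grip": the finger opening in m, from 0 to 0.087. A call has 1 to 20 rows; each row shifts and turns the commanded pose from where the row before left it, along the tool's axes as they then stand; what a row does not reach is not made up. A row lasts 1/12 s, in which the tool goes at most 41.7 mm and 7.16 degrees, less where a joint would pass 70% of its speed; a pose out of reach is approached as far as the arm can. A call with a gripper value outside its range is refused whole. The fingers move at their own pace and stop on an object; the grip force is fixed at half the most. Time passes only in rows, so rows that do not move let the fingers close. It gives the time, the measured TCP pose, the force and the opening at its end, in the units of the state.
- env.sense(): the state, without advancing time (a new reading comes with each control period).
- env.camera(name): name is "scene" or "top"; returns a dict with "color" (384x512x3 uint8, blue, green, red), "vfov" (degrees; the focal length in pixels is half the picture's height over the tangent of half this angle, whatever the lens; pixels are square), "cx", "cy" (the principal point, pixels), "k1" (the pictures are not rectified: a ray, as slopes to the right and down, at radius r is drawn at 1 + k1 r^2 times it, then the intrinsics apply), "R" (3x3) and "t" (3): a world point X has camera coordinates R X + t. Camera axes: x right, y down, z forward; pixel columns grow to the right and rows downward; lengths in m; the calibration is good to about 2 mm. A picture is of the moment at which its call begins. There is no depth.
- env.hand_in(): hands the job in, once; it reports no verdict.
The state is a dict: "time": time; "joint_pos": joint angles; "dq": joint speeds; "effort": joint torques, N m; "ee_pos": TCP position; "ee_rot": TCP orientation; "contact_force": force on the tool from outside, world axes, zero at the start; "wrist_torque": the same for the moment, N m; "width": opening from 0.0 (shut) to 1.0 (fully open).
Only numpy, scipy, OpenCV 4.12 (cv2) and the standard library are available. Lean on these libraries where they do the work, as an engineer would, in place of code of your own. Each camera call takes 0.05 s, during which the arm holds its last target.

## Working session

There is one attempt and no reset: what is moved stays moved. The work goes in short steps, Python scripts to look and compute and a tool call to move; the robot and the scene stay as the last step left them, time stands still between calls to the robot, and variables do not carry over. Pictures are saved under pics/ and viewed, and the job is handed in when it is done.

Besides the shell and the picture viewer there is one more tool, called after "Call:" as name([rows], argument=value, ...), one row to a line, values as JSON. arm_command: Moves the arm, as the interface text tells. Its arguments: {"type":"object","properties":{"moves":{"type":"array"}},"required":["moves"]}

```bash
mkdir -p pics; ls; python3 - <<'E'
from workcell import env
import cv2
s=env.sense(); print({k:s[k] for k in('time','ee_pos','ee_rot','width','contact_force')})
for n in('scene','top'):
    c=env.camera(n); cv2.imwrite(f'pics/{n}0.png',c['color']); print(n,c['vfov'],c['cx'],c['cy'],c['k1'],c['R'],c['t'])
E
```

```text
pics
{'time': 0.0, 'ee_pos': array([0.1447259 , 0.60774192, 0.2914703 ]), 'ee_rot': array([ 1.16599938e-01,  9.93178739e-01, -6.65210022e-04, -5.78224131e-05]), 'width': 0.9977505180843255, 'contact_force': array([0.13414503, 0.10528961, 0.03208738])}
scene 49.043176642808206 259.40960879987523 184.2609445205 -0.14736163625139712 [[-0.39591583  0.91828025  0.00346984]
 [ 0.76320066  0.33114997 -0.55485534]
 [-0.51066174 -0.21702783 -0.83193961]] [ 0.18666483 -0.3115876   1.65635314]
top 42.89829771918896 255.3138492998145 193.54984950972587 -0.2059102742793836 [[-6.26983302e-03 -9.99979923e-01  9.17904136e-04]
 [-9.78622104e-01  5.94721324e-03 -2.05580663e-01]
 [ 2.05571076e-01 -2.18723770e-03 -9.78639744e-01]] [0.00622692 0.52540693 1.21174982]
```

View pics/scene0.png

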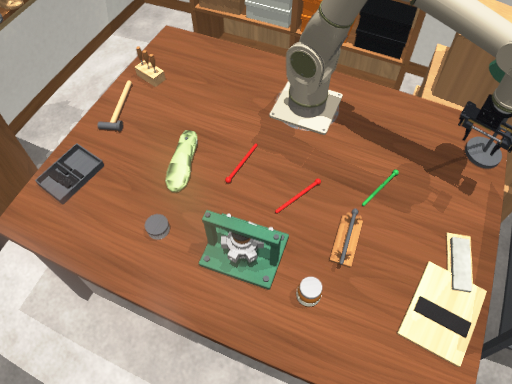

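View pics/top0.png

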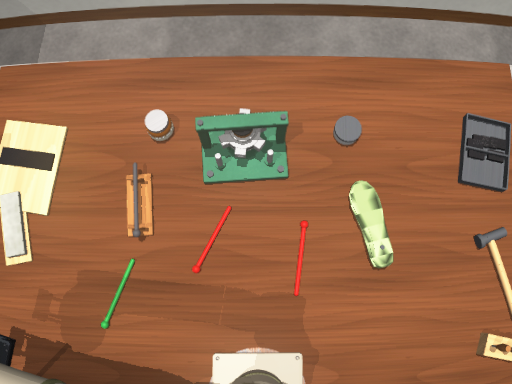

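```bash
cat > h.py <<'E'
import numpy as np, cv2
from workcell import env
def K(c):
    f=c['color'].shape[0]/2/np.tan(np.radians(c['vfov']/2)); return f
def ray(c,u,v):
    f=K(c); d=np.array([(u-c['cx'])/f,(v-c['cy'])/f]); s=d.copy()
    for _ in range(30): s=d/(1+c['k1']*(s@s))
    R=np.array(c['R']);t=np.array(c['t'])
    return -R.T@t, R.T@np.array([s[0],s[1],1.])
def onz(c,u,v,z):
    o,d=ray(c,u,v); return o+d*(z-o[2])/d[2]
def proj(c,X):
    p=np.array(c['R'])@np.asarray(X,float)+np.array(c['t']); s=p[:2]/p[2]; f=K(c)
    s=s*(1+c['k1']*(s@s)); return np.array([c['cx']+f*s[0],c['cy']+f*s[1]])
def tri(c1,p1,c2,p2):
    o1,d1=ray(c1,*p1);o2,d2=ray(c2,*p2)
    A=np.stack([d1,-d2],1); a,b=np.linalg.lstsq(A,o2-o1,rcond=None)[0]
    x,y=o1+a*d1,o2+b*d2; return (x+y)/2,np.linalg.norm(x-y)
def crop(c,x0,y0,x1,y1,s,fn):
    cv2.imwrite(fn,cv2.resize(c['color'][y0:y1,x0:x1],None,fx=s,fy=s,interpolation=cv2.INTER_CUBIC))
E
python3 - <<'E'
from h import *
t=env.camera('top');s=env.camera('scene')
a=cv2.resize(t['color'][95:245,100:300],None,fx=4,fy=4,interpolation=cv2.INTER_CUBIC);cv2.imwrite('pics/tc.png',a)
crop(s,190,190,390,310,4,'pics/sc.png')
E
```

```text
(no output)
```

View pics/tc.png

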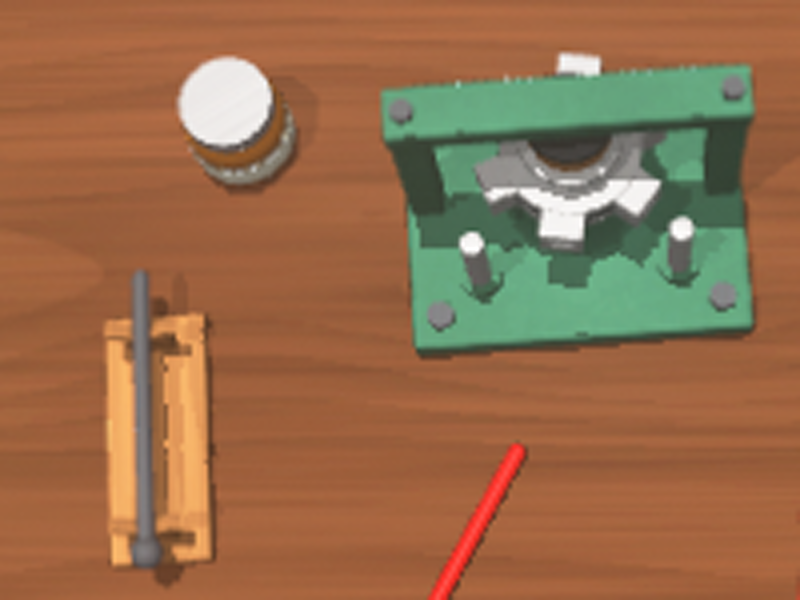

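View pics/sc.png

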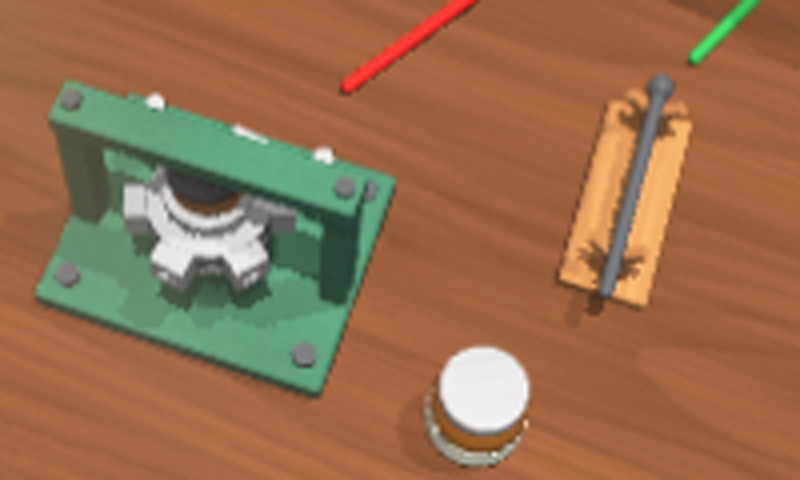

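```bash
python3 - <<'E'
from h import *
t=env.camera('top');s=env.camera('scene')
T=lambda x,y:(x/4+100-.375,y/4+95-.375); S=lambda x,y:(x/4+190-.375,y/4+190-.375)
# post tops, white mask
g=t['color'].astype(int)
for (u,v) in [(217.5,155.5),(270,152)]:
    u,v=int(u),int(v); p=g[v-4:v+5,u-4:u+5].min(2); print(p)
L=onz(t,*T(471,241),.105);Rr=onz(t,*T(681,228),.105); print('posts',L,Rr,np.linalg.norm(L-Rr))
d=(L-Rr)[:2];d/=np.linalg.norm(d); yaw=np.arctan2(-d[0],d[1]); print('yaw',np.degrees(yaw))
m=(L+Rr)[:2]/2; fx=np.array([d[1],-d[0]]); ax=m+fx*.0602; print('axis',ax)
# bridge bolts z .187+
for p in [(401,111),(733,88)]: print('boltT',onz(t,*T(*p),.19))
for p in [(70,99),(345,188)]: print('boltS',onz(s,*S(*p),.19))
print('bolt tri',tri(t,T(401,111),s,S(345,188)),tri(t,T(733,88),s,S(70,99)))
for p in [(418,354),(752,327)]: print('base',onz(t,*T(*p),0.0))
for p in [(441,315),(723,296)]: print('basebolt',onz(t,*T(*p),0.023))
for p in [(66,273),(303,355)]: print('basebolt',onz(s,*S(*p),0.023))
b=tri(t,T(146,551),s,S(660,86)); tp=tri(t,T(140,272),s,S(606,294)); print('bar',b,tp,np.linalg.norm(b[0]-tp[0]))
print(onz(t,*T(146,551),.05),onz(t,*T(140,272),.05),onz(s,*S(660,86),.05),onz(s,*S(606,294),.05))
print('boss front', onz(t,*T(561,246),.1035),onz(t,*T(642,213),.1035))
E
```

```text
[[ 72  72  71  72  72  72  71  71  72]
 [ 71  72  72  72  72  71  71  71  72]
 [ 72  71  81 155 223 223 175  71  72]
 [ 71  86 190 230 239 240 230 132  71]
 [ 71 100 234 240 244 243 240 210  70]
 [ 71 100 231 244 246 247 244 208  93]
 [100 106 173 247 250 250 243 113  97]
 [103 105 112 158 170 180 129  86  96]
 [103 102 101  96  99 101  87  86  90]]
[[ 61  62  62  63  68  68  68  69  68]
 [ 61  62  85 150 187 173  96  68  69]
 [ 61 106 198 231 235 233 210  67  69]
 [ 69 148 239 241 243 240 227 129  69]
 [ 67 149 245 246 246 243 232 156  98]
 [ 99 137 231 251 249 246 233 125 102]
 [101  99 141 220 232 195 140  97  94]
 [101  96  94 111 116 103  94  91  91]
 [102  96  92  91  89  87  91  92  92]]
posts [0.61557936 0.09861262 0.105     ] [ 0.62325953 -0.03451166  0.105     ] 0.1333456316235189
yaw 3.3018325085954707
axis [0.67951951 0.03551776]
boltT [0.67222201 0.1351501  0.19      ]
boltT [ 0.68536511 -0.06408984  0.19      ]
boltS [ 0.68467706 -0.06662274  0.19      ]
boltS [0.67228192 0.13394669 0.19      ]
bolt tri (array([0.67227143, 0.13455511, 0.19034963]), np.float64(0.001164014679785909)) (array([ 0.68517079, -0.06499629,  0.19159666]), np.float64(0.002138625266504859))
base [0.56676341 0.14210414 0.        ]
base [ 0.58425623 -0.08561157  0.        ]
basebolt [0.58818625 0.12461756 0.023     ]
basebolt [ 0.60014962 -0.06490979  0.023     ]
basebolt [ 0.74374813 -0.05904942  0.023     ]
basebolt [0.73236759 0.13159727 0.023     ]
bar (array([0.42508689, 0.31050046, 0.05458706]), np.float64(0.002130955933759615)) (array([0.61192317, 0.32360921, 0.05357203]), np.float64(0.0009293991699200875)) 0.18729832668288798
[0.42540304 0.31268412 0.05      ] [0.61280942 0.32498404 0.05      ] [0.42260086 0.3095695  0.05      ] [0.61039923 0.32326745 0.05      ]
boss front [0.61227316 0.04159472 0.1035    ] [ 0.63379884 -0.00988979  0.1035    ]
```

```bash
python3 - <<'E'
from h import *
from scipy.spatial.transform import Rotation as Ro
t=env.camera('top');s=env.camera('scene')
crop(t,205,105,285,165,10,'pics/t2.png')
e=env.sense();print(Ro.from_quat(e['ee_rot']).as_matrix().round(3))
ax=np.array([.679,.035]);yaw=np.radians(3.6)
for j in (0.4,.5,.6):
  for k in (0,1,-1):
    a=np.radians(205+60*k)-j+yaw
    p=proj(t,[*(ax+.062*np.array([np.cos(a),np.sin(a)])),.1035]); print(j,k,(p-[205,105])*10+4.5)
E
```

```text
[[-0.973  0.232 -0.   ]
 [ 0.232  0.973 -0.   ]
 [ 0.    -0.    -1.   ]]
0.4 0 [403.47803437 496.35902862]
0.4 1 [600.53531993 359.41140531]
0.4 -1 [181.87805426 401.92382172]
0.5 0 [379.07019845 497.6714527 ]
0.5 1 [589.67609757 380.03302977]
0.5 -1 [168.9511301  382.57175734]
0.6 0 [354.66782495 496.6436481 ]
0.6 1 [576.67577392 399.55503961]
0.6 -1 [158.16606016 362.0967108 ]
```

View pics/t2.png

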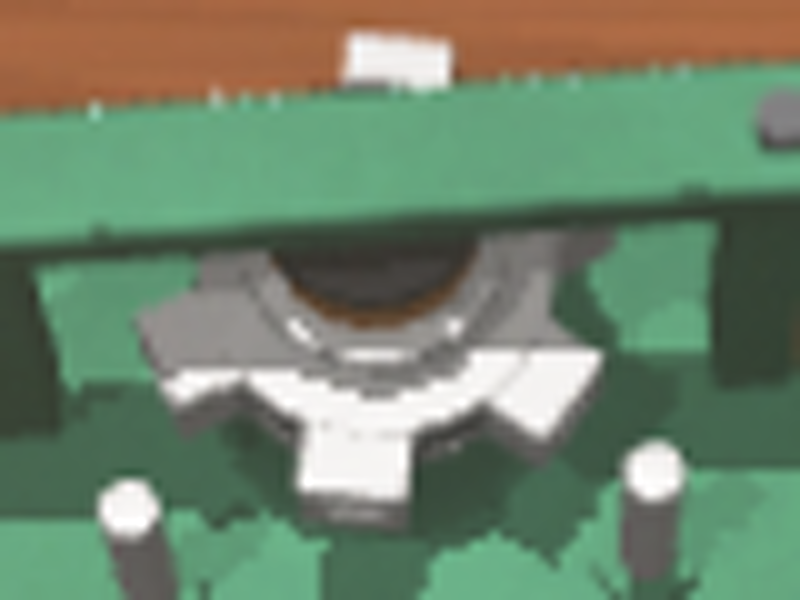

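Call:
arm_command([
  {"rz": -5.8},
  {"rz": -5.8},
  {"rz": -5.8},
  {"tx": -0.02,"ty": -0.02,"tz": 0.007},
  {"tx": -0.02,"ty": -0.02,"tz": 0.007},
  {"tx": -0.02,"ty": -0.02,"tz": 0.007},
  {"tx": -0.02,"ty": -0.02,"tz": 0.007},
  {"tx": -0.02,"ty": -0.02,"tz": 0.007},
  {"tx": -0.02,"ty": -0.02,"tz": 0.007},
  {"tx": -0.02,"ty": -0.02,"tz": 0.007},
  {"tx": -0.02,"ty": -0.02,"tz": 0.007},
  {"tx": -0.02,"ty": -0.02,"tz": 0.007},
  {"tx": -0.02,"ty": -0.02,"tz": 0.007},
  {"tx": -0.02,"ty": -0.02,"tz": 0.007},
  {"tx": -0.02,"ty": -0.02,"tz": 0.007},
  {"tx": -0.02,"ty": -0.02,"tz": 0.007},
  {"tx": -0.02,"ty": -0.02,"tz": 0.007},
])

```text
schema error: expected keys rx, ry, rz, tx, ty, tz, grip
```

```bash
cat >> h.py <<'E'
from scipy.spatial.transform import Rotation as Ro
def st():
    e=env.sense(); M=Ro.from_quat(e['ee_rot']).as_matrix()
    print('t',round(e['time'],2),'pos',e['ee_pos'].round(4),'F',e['contact_force'].round(1),'T',e['wrist_torque'].round(2),'w',round(e['width']*87,1),'bar heading',np.degrees(np.arctan2(-M[1,0],-M[0,0])).round(2),'z',M[:,2].round(3)); return e,M
def go(P,head):
    "shift to TCP P after rotating to heading"
    e,M=st(); h=np.degrees(np.arctan2(-M[1,0],-M[0,0])); r=np.radians(head)
    x=-np.array([np.cos(r),np.sin(r),0]);y=np.array([-np.sin(r),np.cos(r),0]); d=np.asarray(P)-e['ee_pos']
    print('rz',round(-(head-h),2),'then tx,ty,tz',(x@d).round(4),(y@d).round(4),(-d[2]).round(4))
E
python3 - <<'E'
from h import *
go([.483,.3153,.101],4.0)
E
```

```text
t 0.4 pos [0.1448 0.608  0.2922] F [-0.1 -0.   0.8] T [ 0.03  0.01 -0.01] w 86.9 bar heading -13.39 z [-0. -0. -1.]
rz -17.39 then tx,ty,tz -0.317 -0.3156 0.1912
```

Call:
arm_command([
  {"rx": 0,"ry": 0,"rz": -5.8,"tx": 0,"ty": 0,"tz": 0,"grip": 0.087},
  {"rx": 0,"ry": 0,"rz": -5.8,"tx": 0,"ty": 0,"tz": 0,"grip": 0.087},
  {"rx": 0,"ry": 0,"rz": -5.8,"tx": 0,"ty": 0,"tz": 0,"grip": 0.087},
  {"rx": 0,"ry": 0,"rz": 0,"tx": -0.02,"ty": -0.02,"tz": 0.006,"grip": 0.087},
  {"rx": 0,"ry": 0,"rz": 0,"tx": -0.02,"ty": -0.02,"tz": 0.006,"grip": 0.087},
  {"rx": 0,"ry": 0,"rz": 0,"tx": -0.02,"ty": -0.02,"tz": 0.006,"grip": 0.087},
  {"rx": 0,"ry": 0,"rz": 0,"tx": -0.02,"ty": -0.02,"tz": 0.006,"grip": 0.087},
  {"rx": 0,"ry": 0,"rz": 0,"tx": -0.02,"ty": -0.02,"tz": 0.006,"grip": 0.087},
  {"rx": 0,"ry": 0,"rz": 0,"tx": -0.02,"ty": -0.02,"tz": 0.006,"grip": 0.087},
  {"rx": 0,"ry": 0,"rz": 0,"tx": -0.02,"ty": -0.02,"tz": 0.006,"grip": 0.087},
  {"rx": 0,"ry": 0,"rz": 0,"tx": -0.02,"ty": -0.02,"tz": 0.006,"grip": 0.087},
  {"rx": 0,"ry": 0,"rz": 0,"tx": -0.02,"ty": -0.02,"tz": 0.006,"grip": 0.087},
  {"rx": 0,"ry": 0,"rz": 0,"tx": -0.02,"ty": -0.02,"tz": 0.006,"grip": 0.087},
  {"rx": 0,"ry": 0,"rz": 0,"tx": -0.02,"ty": -0.02,"tz": 0.006,"grip": 0.087},
  {"rx": 0,"ry": 0,"rz": 0,"tx": -0.02,"ty": -0.02,"tz": 0.006,"grip": 0.087},
  {"rx": 0,"ry": 0,"rz": 0,"tx": -0.02,"ty": -0.02,"tz": 0.006,"grip": 0.087},
  {"rx": 0,"ry": 0,"rz": 0,"tx": -0.02,"ty": -0.02,"tz": 0.006,"grip": 0.087},
  {"rx": 0,"ry": 0,"rz": 0,"tx": -0.02,"ty": -0.02,"tz": 0.006,"grip": 0.087},
])

```text
time: 1.9
ee_pos: [0.4659, 0.3287, 0.2021]
ee_rot: [-0.035, 0.999, 0.0, 0.0]
contact_force: [1.1, -0.3, -1.4]
width: 0.999
```

```bash
python3 - <<'E'
from h import *
go([.483,.3153,.101],4.0)
E
```

```text
t 1.9 pos [0.4659 0.3287 0.2021] F [ 1.1 -0.3 -1.4] T [ 0.08  0.   -0.01] w 86.9 bar heading 4.01 z [ 0.  0. -1.]
rz 0.01 then tx,ty,tz -0.0161 -0.0146 0.1011
```

Call:
arm_command([
  {"rx": 0,"ry": 0,"rz": 0,"tx": -0.0165,"ty": -0.0153,"tz": 0,"grip": 0.087},
  {"rx": 0,"ry": 0,"rz": 0,"tx": 0,"ty": 0,"tz": 0.02,"grip": 0.087},
  {"rx": 0,"ry": 0,"rz": 0,"tx": 0,"ty": 0,"tz": 0.02,"grip": 0.087},
  {"rx": 0,"ry": 0,"rz": 0,"tx": 0,"ty": 0,"tz": 0.0,"grip": 0.087},
])

```text
time: 2.23
ee_pos: [0.4813, 0.3142, 0.1587]
ee_rot: [-0.035, 0.999, -0.002, -0.002]
contact_force: [-0.5, -0.2, -0.6]
width: 0.998
```

```bash
python3 - <<'E'
from h import *
go([.483,.3153,.101],4.0)
t=env.camera('top');s=env.camera('scene')
crop(t,90,140,220,250,6,'pics/t3.png')
crop(s,290,150,420,280,5,'pics/s3.png')
E
```

```text
t 2.23 pos [0.4813 0.3142 0.1587] F [-0.5 -0.2 -0.6] T [-0.02  0.07  0.02] w 86.8 bar heading 3.96 z [-0.004 -0.003 -1.   ]
rz -0.04 then tx,ty,tz -0.0018 0.0009 0.0577
```

View pics/t3.png

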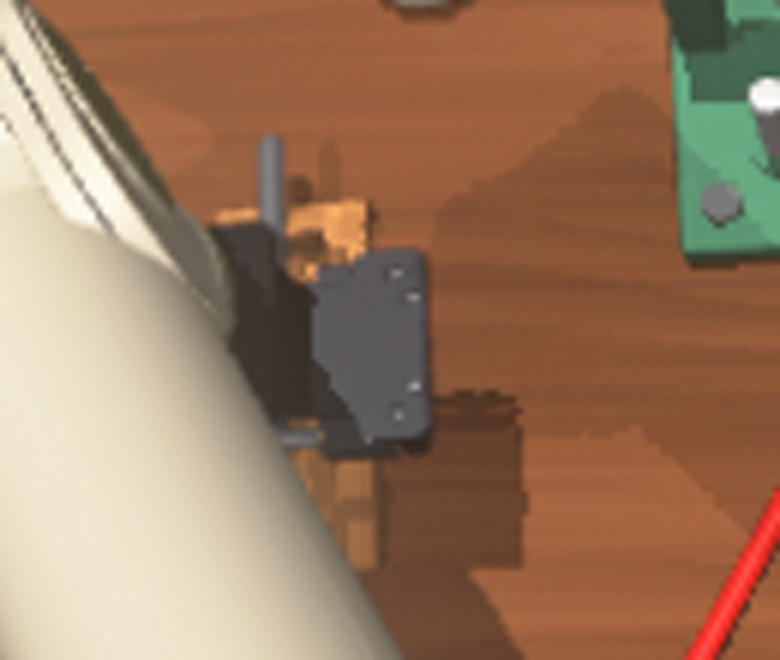

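View pics/s3.png

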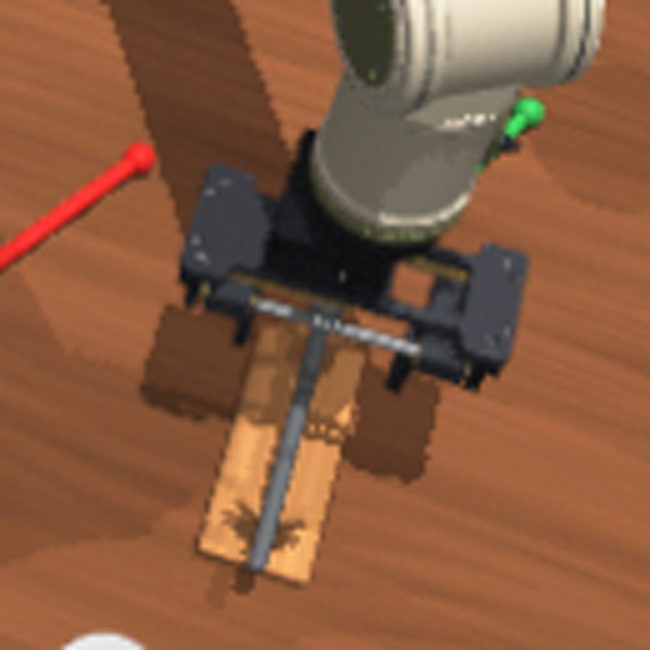

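Call:
arm_command([
  {"rx": 0,"ry": 0,"rz": 0,"tx": -0.001,"ty": 0.001,"tz": 0.015,"grip": 0.087},
  {"rx": 0,"ry": 0,"rz": 0,"tx": 0,"ty": 0,"tz": 0.015,"grip": 0.087},
  {"rx": 0,"ry": 0,"rz": 0,"tx": 0,"ty": 0,"tz": 0.015,"grip": 0.087},
  {"rx": 0,"ry": 0,"rz": 0,"tx": 0,"ty": 0,"tz": 0.0,"grip": 0.087},
  {"rx": 0,"ry": 0,"rz": 0,"tx": 0,"ty": 0,"tz": 0.0,"grip": 0.087},
])

```text
time: 2.75
ee_pos: [0.4835, 0.3171, 0.1182]
ee_rot: [-0.035, 0.999, 0.0, 0.0]
contact_force: [-0.4, 0.1, 0.9]
width: 1.0
```

```bash
python3 - <<'E'
from h import *
go([.483,.3153,.101],4.0)
E
```

```text
t 2.75 pos [0.4835 0.3171 0.1182] F [-0.4  0.1  0.9] T [0.   0.03 0.05] w 87.0 bar heading 4.03 z [ 0.  0. -1.]
rz 0.03 then tx,ty,tz 0.0006 -0.0017 0.0172
```

Call:
arm_command([
  {"rx": 0,"ry": 0,"rz": 0,"tx": 0,"ty": -0.0015,"tz": 0.008,"grip": 0.087},
  {"rx": 0,"ry": 0,"rz": 0,"tx": 0,"ty": 0,"tz": 0.009,"grip": 0.087},
  {"rx": 0,"ry": 0,"rz": 0,"tx": 0,"ty": 0,"tz": 0.0,"grip": 0.087},
  {"rx": 0,"ry": 0,"rz": 0,"tx": 0,"ty": 0,"tz": 0.0,"grip": 0.02},
  {"rx": 0,"ry": 0,"rz": 0,"tx": 0,"ty": 0,"tz": 0.0,"grip": 0.02},
  {"rx": 0,"ry": 0,"rz": 0,"tx": 0,"ty": 0,"tz": 0.0,"grip": 0.02},
  {"rx": 0,"ry": 0,"rz": 0,"tx": 0,"ty": 0,"tz": 0.0,"grip": 0.02},
  {"rx": 0,"ry": 0,"rz": 0,"tx": 0,"ty": 0,"tz": 0.0,"grip": 0.0},
  {"rx": 0,"ry": 0,"rz": 0,"tx": 0,"ty": 0,"tz": 0.0,"grip": 0.0},
  {"rx": 0,"ry": 0,"rz": 0,"tx": 0,"ty": 0,"tz": 0.0,"grip": 0.0},
  {"rx": 0,"ry": 0,"rz": 0,"tx": 0,"ty": 0,"tz": 0.0,"grip": 0.0},
])

```text
time: 3.67
ee_pos: [0.4836, 0.3152, 0.1003]
ee_rot: [-0.035, 0.999, 0.0, 0.0]
contact_force: [0.0, 0.4, 0.2]
width: 0.478
```

```bash
python3 - <<'E'
from h import *
go([.483,.3153,.101],4.0)
E
```

```text
t 3.67 pos [0.4836 0.3152 0.1003] F [0.  0.4 0.2] T [-0.  0. -0.] w 41.6 bar heading 4.0 z [ 0.  0. -1.]
rz 0.0 then tx,ty,tz 0.0006 0.0001 -0.0007
```

Call:
arm_command([
  {"rx": 0,"ry": 0,"rz": 0,"tx": 0,"ty": 0,"tz": 0.0,"grip": 0.0},
  {"rx": 0,"ry": 0,"rz": 0,"tx": 0,"ty": 0,"tz": 0.0,"grip": 0.0},
  {"rx": 0,"ry": 0,"rz": 0,"tx": 0,"ty": 0,"tz": 0.0,"grip": 0.0},
  {"rx": 0,"ry": 0,"rz": 0,"tx": 0,"ty": 0,"tz": 0.0,"grip": 0.0},
  {"rx": 0,"ry": 0,"rz": 0,"tx": 0,"ty": 0,"tz": 0.0,"grip": 0.0},
  {"rx": 0,"ry": 0,"rz": 0,"tx": 0,"ty": 0,"tz": 0.0,"grip": 0.0},
  {"rx": 0,"ry": 0,"rz": 0,"tx": 0,"ty": 0,"tz": 0.0,"grip": 0.0},
  {"rx": 0,"ry": 0,"rz": 0,"tx": 0,"ty": 0,"tz": 0.0,"grip": 0.0},
])

```text
time: 4.33
ee_pos: [0.4836, 0.3148, 0.1002]
ee_rot: [-0.035, 0.999, -0.0, -0.0]
contact_force: [-0.2, -3.0, 0.8]
width: 0.126
```

```bash
python3 - <<'E'
from h import *
go([.483,.3153,.101],4.0)
E
```

```text
t 4.33 pos [0.4836 0.3148 0.1002] F [-0.2 -3.   0.8] T [-0.54  0.05  0.01] w 11.0 bar heading 3.99 z [-0. -0. -1.]
rz -0.01 then tx,ty,tz 0.0006 0.0005 -0.0008
```

Call:
arm_command([
  {"rx": 0,"ry": 0,"rz": 0,"tx": 0,"ty": 0,"tz": -0.008,"grip": 0.0},
  {"rx": 0,"ry": 0,"rz": 0,"tx": 0,"ty": 0,"tz": -0.016,"grip": 0.0},
  {"rx": 0,"ry": 0,"rz": 0,"tx": 0,"ty": 0,"tz": -0.02,"grip": 0.0},
  {"rx": 0,"ry": 0,"rz": 0,"tx": 0,"ty": 0,"tz": -0.02,"grip": 0.0},
  {"rx": 0,"ry": 0,"rz": 0,"tx": 0,"ty": 0,"tz": -0.016,"grip": 0.0},
  {"rx": 0,"ry": 0,"rz": 0,"tx": 0,"ty": 0,"tz": 0,"grip": 0.0},
])

```text
time: 4.83
ee_pos: [0.4847, 0.3164, 0.1842]
ee_rot: [-0.035, 0.999, 0.002, 0.002]
contact_force: [0.4, 0.7, -1.4]
width: 0.13
```

```bash
python3 - <<'E'
from h import *
go([.44,.0593,.2],-5.8)
t=env.camera('top');s=env.camera('scene')
crop(s,290,150,420,280,5,'pics/s4.png')
E
```

```text
t 4.83 pos [0.4847 0.3164 0.1842] F [ 0.4  0.7 -1.4] T [0.02 0.01 0.  ] w 11.3 bar heading 4.02 z [ 0.004  0.004 -1.   ]
rz 9.82 then tx,ty,tz 0.0185 -0.2604 -0.0158
```

View pics/s4.png

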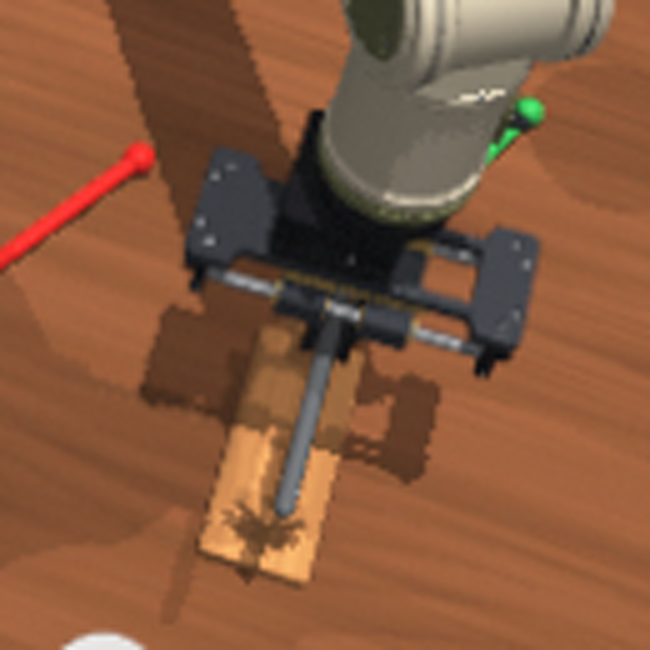

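Call:
arm_command([
  {"rx": 0,"ry": 0,"rz": 2.4,"tx": 0,"ty": 0,"tz": 0,"grip": 0},
  {"rx": 0,"ry": 0,"rz": 2.6,"tx": 0.005,"ty": -0.01,"tz": 0,"grip": 0},
  {"rx": 0,"ry": 0,"rz": 2.4,"tx": 0.005,"ty": -0.015,"tz": 0,"grip": 0},
  {"rx": 0,"ry": 0,"rz": 2.4,"tx": 0.004,"ty": -0.02,"tz": 0,"grip": 0},
  {"rx": 0,"ry": 0,"rz": 0,"tx": 0.004,"ty": -0.02,"tz": 0,"grip": 0},
  {"rx": 0,"ry": 0,"rz": 0,"tx": 0,"ty": -0.02,"tz": 0,"grip": 0},
  {"rx": 0,"ry": 0,"rz": 0,"tx": 0,"ty": -0.02,"tz": 0,"grip": 0},
  {"rx": 0,"ry": 0,"rz": 0,"tx": 0,"ty": -0.02,"tz": 0,"grip": 0},
  {"rx": 0,"ry": 0,"rz": 0,"tx": 0,"ty": -0.02,"tz": 0,"grip": 0},
  {"rx": 0,"ry": 0,"rz": 0,"tx": 0,"ty": -0.02,"tz": 0,"grip": 0},
  {"rx": 0,"ry": 0,"rz": 0,"tx": 0,"ty": -0.02,"tz": 0,"grip": 0},
  {"rx": 0,"ry": 0,"rz": 0,"tx": 0,"ty": -0.02,"tz": 0,"grip": 0},
  {"rx": 0,"ry": 0,"rz": 0,"tx": 0,"ty": -0.02,"tz": 0,"grip": 0},
  {"rx": 0,"ry": 0,"rz": 0,"tx": 0,"ty": -0.02,"tz": 0,"grip": 0},
  {"rx": 0,"ry": 0,"rz": 0,"tx": 0,"ty": -0.01,"tz": 0,"grip": 0},
  {"rx": 0,"ry": 0,"rz": 0,"tx": 0,"ty": 0,"tz": 0,"grip": 0},
  {"rx": 0,"ry": 0,"rz": 0,"tx": 0,"ty": 0,"tz": 0,"grip": 0},
])

```text
time: 6.35
ee_pos: [0.443, 0.0622, 0.1797]
ee_rot: [0.051, 0.999, 0.0, -0.0]
contact_force: [0.5, 1.3, -2.3]
width: 0.123
```

```bash
python3 - <<'E'
from h import *
go([.4701,.0562,.1402],-5.8)
E
```

```text
t 6.35 pos [0.443  0.0622 0.1797] F [ 0.5  1.3 -2.3] T [ 0.06 -0.    0.01] w 10.7 bar heading -5.83 z [-0.001  0.    -1.   ]
rz -0.03 then tx,ty,tz -0.0276 -0.0032 0.0395
```

Call:
arm_command([
  {"rx": 0,"ry": 0,"rz": 0,"tx": 0,"ty": -0.0032,"tz": 0.013,"grip": 0},
  {"rx": 0,"ry": 0,"rz": 0,"tx": 0,"ty": 0,"tz": 0.013,"grip": 0},
  {"rx": 0,"ry": 0,"rz": 0,"tx": 0,"ty": 0,"tz": 0.0135,"grip": 0},
  {"rx": 0,"ry": 0,"rz": 0,"tx": -0.014,"ty": 0,"tz": 0,"grip": 0},
  {"rx": 0,"ry": 0,"rz": 0,"tx": -0.0136,"ty": 0,"tz": 0,"grip": 0},
  {"rx": 0,"ry": 0,"rz": 0,"tx": 0,"ty": 0,"tz": 0,"grip": 0},
  {"rx": 0,"ry": 0,"rz": 0,"tx": 0,"ty": 0,"tz": 0,"grip": 0},
])

```text
time: 6.93
ee_pos: [0.4705, 0.0571, 0.1403]
ee_rot: [0.05, 0.999, -0.0, -0.0]
contact_force: [-1.2, -0.6, -2.3]
width: 0.128
```

```bash
python3 - <<'E'
from h import *
go([.4701,.0562,.1402],-5.8)
t=env.camera('top');s=env.camera('scene')
crop(t,195,105,295,180,8,'pics/t5.png')
crop(s,190,180,310,270,6,'pics/s5.png')
E
```

```text
t 6.93 pos [0.4705 0.0571 0.1403] F [-1.2 -0.6 -2.3] T [ 0.02  0.02 -0.02] w 11.1 bar heading -5.72 z [-0.001 -0.    -1.   ]
rz 0.08 then tx,ty,tz 0.0003 -0.0009 0.0001
```

View pics/t5.png

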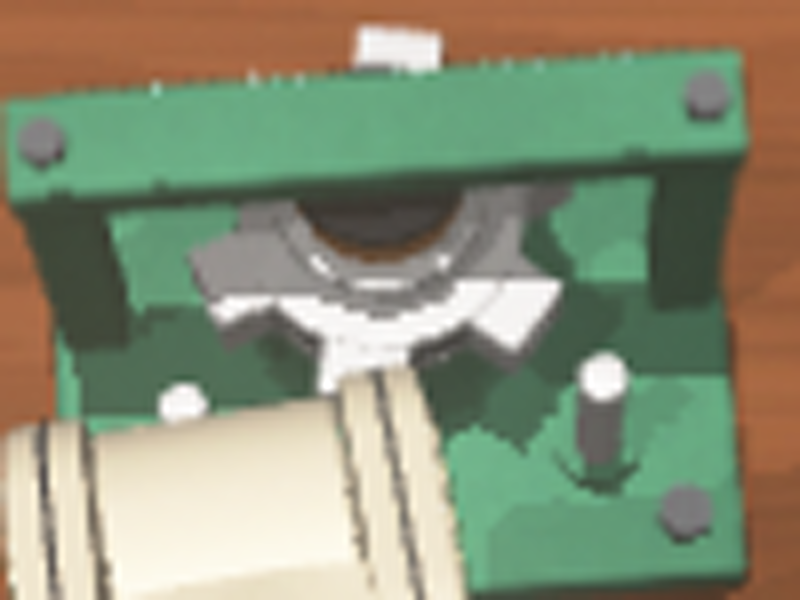

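View pics/s5.png

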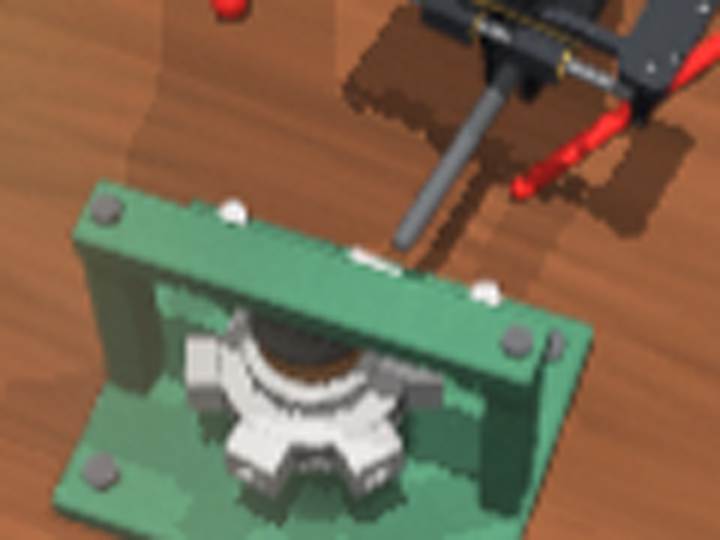

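```bash
python3 - <<'E'
from h import *
s=env.camera('scene'); e,M=st()
g=e['ee_pos']+M[:,2]*.0505; hd=-M[:,0]
q=lambda p:((p-[190,180])*6+2.5).round(1)
for l in (.03,.06,.09,.12,.128,.13): print(l,q(proj(s,g+hd*l)))
ax=np.array([.679,.035]);yaw=np.radians(3.6)
for sg in(-1,1):
    a=np.pi+yaw+sg*np.radians(48); print('post',q(proj(s,[*(ax+.09*np.array([np.cos(a),np.sin(a)])),.105])))
for k in range(-2,4):
    a=np.radians(205+60*k)-.6+yaw; print('boss',k,q(proj(s,[*(ax+.062*np.array([np.cos(a),np.sin(a)])),.1035])))
for y in(-.1,.1): print('bolt',q(proj(s,[.679-np.sin(yaw)*y,.035+np.cos(yaw)*y,.19])))
# bar pixels
img=s['color'].astype(int)[180:240,240:290]
im=s['color'];
for v in range(196,224,3): 
    r=im[v,250:282].astype(int); sat=r.max(1)-r.min(1); print(v,[250+i for i in range(32) if sat[i]<25])
E
```

```text
t 7.08 pos [0.4698 0.0566 0.1405] F [ 0.3  0.3 -1.4] T [-0.04  0.08  0.04] w 11.2 bar heading -5.74 z [-0.001  0.    -1.   ]
0.03 [492.7 100.1]
0.06 [465.2 143.2]
0.09 [437.1 187.3]
0.12 [408.4 232.3]
0.128 [400.6 244.5]
0.13 [398.6 247.5]
post [487.7 297.2]
post [234.1 216.2]
boss -2 [381.2 462.7]
boss -1 [444.5 359.5]
boss 0 [379.5 262.4]
boss 1 [254.  263.8]
boss 2 [187.8 362.3]
boss 3 [249.8 464.1]
bolt [108.2 211.2]
bolt [519.2 343.7]
196 [270, 271, 272, 273, 277, 278]
199 [268, 269, 270, 271, 272]
202 [266, 267, 268, 269, 270]
205 [264, 265, 266, 267, 268]
208 [262, 263, 264, 265, 266]
211 [260, 261, 262, 263, 264]
214 [258, 259, 260, 261, 262]
217 [257, 258, 259, 260]
220 [256, 257, 258]
223 [250, 251, 252, 253]
```

Call:
arm_command([
  {"rx": 0,"ry": 0,"rz": 0,"tx": 0,"ty": -0.0012,"tz": 0,"grip": 0},
  {"rx": 0,"ry": 0,"rz": 0,"tx": -0.008,"ty": 0,"tz": 0,"grip": 0},
  {"rx": 0,"ry": 0,"rz": 0,"tx": -0.006,"ty": 0,"tz": 0,"grip": 0},
  {"rx": 0,"ry": 0,"rz": 0,"tx": -0.004,"ty": 0,"tz": 0,"grip": 0},
  {"rx": 0,"ry": 0,"rz": 0,"tx": -0.004,"ty": 0,"tz": 0,"grip": 0},
  {"rx": 0,"ry": 0,"rz": 0,"tx": -0.004,"ty": 0,"tz": 0,"grip": 0},
  {"rx": 0,"ry": 0,"rz": 0,"tx": 0,"ty": 0,"tz": 0,"grip": 0},
])

```text
time: 7.67
ee_pos: [0.4969, 0.052, 0.1407]
ee_rot: [0.051, 0.999, -0.0, 0.0]
contact_force: [-0.3, -0.2, -1.8]
width: 0.123
```

```bash
python3 - <<'E'
from h import *
go([.537,.0489,.1402],-5.8)
t=env.camera('top');s=env.camera('scene')
crop(t,195,105,295,180,8,'pics/t6.png')
crop(s,190,180,310,270,6,'pics/s6.png')
E
```

```text
t 7.67 pos [0.4969 0.052  0.1407] F [-0.3 -0.2 -1.8] T [ 0.04  0.1  -0.04] w 10.7 bar heading -5.81 z [ 0. -0. -1.]
rz -0.01 then tx,ty,tz -0.0402 0.001 0.0005
```

View pics/s6.png

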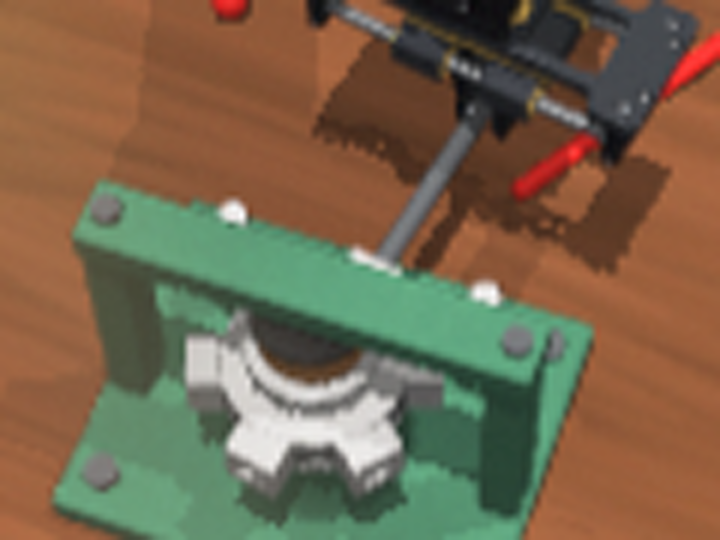

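Call:
arm_command([
  {"rx": 0,"ry": 0,"rz": 0,"tx": -0.004,"ty": 0.0003,"tz": 0.0003,"grip": 0},
  {"rx": 0,"ry": 0,"rz": 0,"tx": -0.005,"ty": 0,"tz": 0,"grip": 0},
  {"rx": 0,"ry": 0,"rz": 0,"tx": -0.005,"ty": 0,"tz": 0,"grip": 0},
  {"rx": 0,"ry": 0,"rz": 0,"tx": 0,"ty": 0,"tz": 0,"grip": 0},
])

```text
time: 8.1
ee_pos: [0.5111, 0.0509, 0.1406]
ee_rot: [0.051, 0.999, 0.0, 0.0]
contact_force: [-0.4, -0.2, -2.3]
width: 0.125
```

```bash
python3 - <<'E'
from h import *
go([.537,.0484,.1402],-5.8)
E
```

```text
t 8.1 pos [0.5111 0.0509 0.1406] F [-0.4 -0.2 -2.3] T [-0.05  0.06 -0.01] w 10.9 bar heading -5.8 z [ 0.001 -0.    -1.   ]
rz -0.0 then tx,ty,tz -0.026 0.0002 0.0004
```

Free slide, no force. Continue.

Call:
arm_command([
  {"rx": 0,"ry": 0,"rz": 0,"tx": -0.006,"ty": 0,"tz": 0,"grip": 0},
  {"rx": 0,"ry": 0,"rz": 0,"tx": -0.006,"ty": 0,"tz": 0,"grip": 0},
  {"rx": 0,"ry": 0,"rz": 0,"tx": -0.006,"ty": 0,"tz": 0,"grip": 0},
  {"rx": 0,"ry": 0,"rz": 0,"tx": -0.005,"ty": 0,"tz": 0,"grip": 0},
  {"rx": 0,"ry": 0,"rz": 0,"tx": 0,"ty": 0,"tz": 0,"grip": 0},
])

```text
time: 8.52
ee_pos: [0.534, 0.0485, 0.1404]
ee_rot: [0.051, 0.999, -0.0, 0.0]
contact_force: [0.2, 0.1, -1.9]
width: 0.122
```

```bash
python3 - <<'E'
from h import *
go([.537,.0484,.1402],-5.8)
t=env.camera('top');s=env.camera('scene')
crop(t,195,105,295,180,8,'pics/t7.png')
crop(s,190,180,310,270,6,'pics/s7.png')
E
```

```text
t 8.52 pos [0.534  0.0485 0.1404] F [ 0.2  0.1 -1.9] T [0.05 0.07 0.05] w 10.6 bar heading -5.81 z [ 0.001 -0.    -1.   ]
rz -0.01 then tx,ty,tz -0.003 0.0002 0.0002
```

View pics/s7.png

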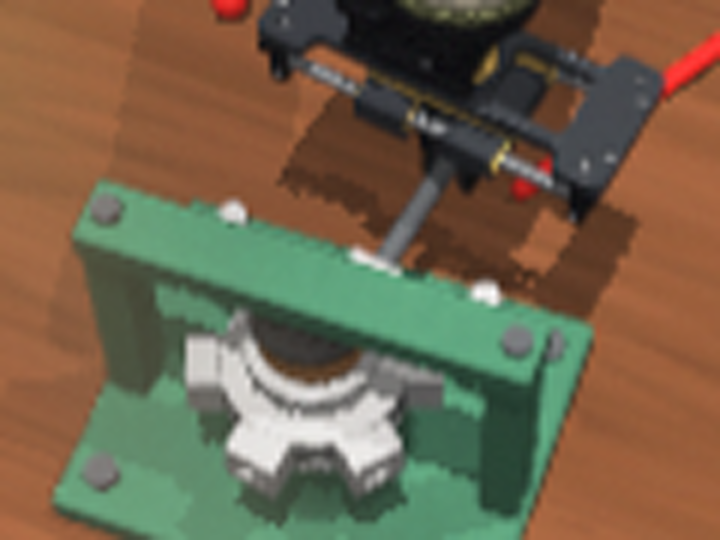

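View pics/t7.png

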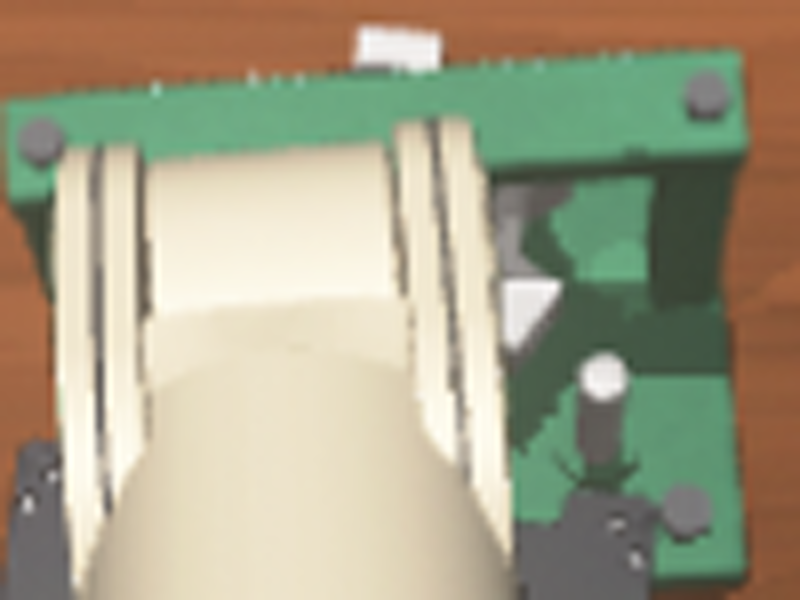

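Call:
arm_command([
  {"rx": 0,"ry": 0,"rz": 1.5,"tx": -0.001,"ty": 0.0038,"tz": 0,"grip": 0},
  {"rx": 0,"ry": 0,"rz": 1.5,"tx": -0.001,"ty": 0.0038,"tz": 0,"grip": 0},
  {"rx": 0,"ry": 0,"rz": 1.5,"tx": 0,"ty": 0.0038,"tz": 0,"grip": 0},
  {"rx": 0,"ry": 0,"rz": 1.5,"tx": 0,"ty": 0.0038,"tz": 0,"grip": 0},
  {"rx": 0,"ry": 0,"rz": 1.5,"tx": 0,"ty": 0.0038,"tz": 0,"grip": 0},
  {"rx": 0,"ry": 0,"rz": 1.5,"tx": 0,"ty": 0.0038,"tz": 0,"grip": 0},
  {"rx": 0,"ry": 0,"rz": 0,"tx": 0,"ty": 0,"tz": 0,"grip": 0},
])

```text
time: 9.2
ee_pos: [0.5385, 0.0708, 0.1403]
ee_rot: [0.129, 0.992, -0.0, -0.0]
contact_force: [-0.0, -2.2, -1.4]
width: 0.128
```

```bash
cat >> h.py <<'E'
A=np.array([.679,.0342]); YAW=3.6
def pol():
    e,M=st(); d=e['ee_pos'][:2]-A; a=np.degrees(np.arctan2(d[1],d[0]))%360
    print('r',np.linalg.norm(d).round(4),'grasp angle press',round(a-YAW,2),'bar angle press',round((np.degrees(np.arctan2(-M[1,0],-M[0,0]))+180-YAW)%360,2))
E
python3 - <<'E'
from h import *
pol()
s=env.camera('scene')
crop(s,190,180,310,270,6,'pics/s8.png')
E
```

```text
t 9.2 pos [0.5385 0.0708 0.1403] F [-0.  -2.2 -1.4] T [-0.59  0.03 -0.18] w 11.2 bar heading -14.87 z [-0.    -0.001 -1.   ]
r 0.1451 grasp angle press 161.8 bar angle press 161.53
```

View pics/s8.png

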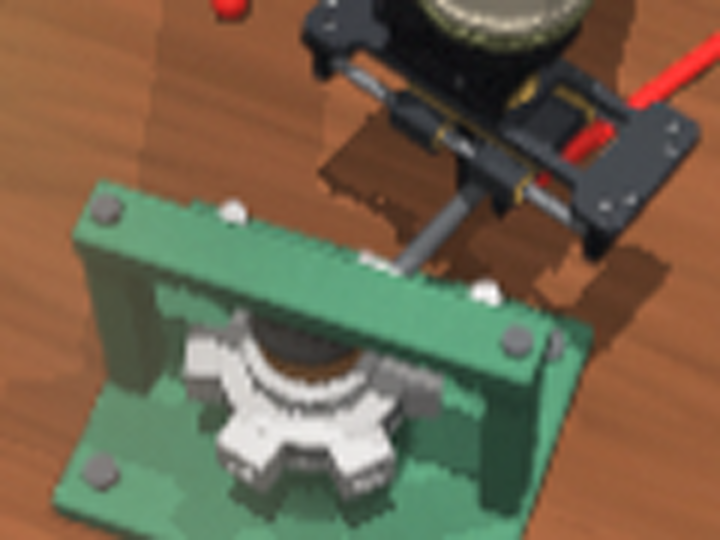

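Call:
arm_command([
  {"rx": 0,"ry": 0,"rz": 1.5,"tx": 0,"ty": 0.0038,"tz": 0,"grip": 0},
  {"rx": 0,"ry": 0,"rz": 1.5,"tx": -0.0001,"ty": 0.0038,"tz": 0,"grip": 0},
  {"rx": 0,"ry": 0,"rz": 1.5,"tx": 0,"ty": 0.0038,"tz": 0,"grip": 0},
  {"rx": 0,"ry": 0,"rz": 1.5,"tx": -0.0001,"ty": 0.0038,"tz": 0,"grip": 0},
  {"rx": 0,"ry": 0,"rz": 1.5,"tx": 0,"ty": 0.0038,"tz": 0,"grip": 0},
  {"rx": 0,"ry": 0,"rz": 1.5,"tx": -0.0001,"ty": 0.0038,"tz": 0,"grip": 0},
  {"rx": 0,"ry": 0,"rz": 1.5,"tx": 0,"ty": 0.0038,"tz": 0,"grip": 0},
  {"rx": 0,"ry": 0,"rz": 1.5,"tx": -0.0001,"ty": 0.0038,"tz": 0,"grip": 0},
  {"rx": 0,"ry": 0,"rz": 1.5,"tx": 0,"ty": 0.0038,"tz": 0,"grip": 0},
  {"rx": 0,"ry": 0,"rz": 1.5,"tx": 0,"ty": 0.0038,"tz": 0,"grip": 0},
  {"rx": 0,"ry": 0,"rz": 0,"tx": 0,"ty": 0,"tz": 0,"grip": 0},
])

```text
time: 10.17
ee_pos: [0.5529, 0.1057, 0.1402]
ee_rot: [0.257, 0.966, -0.0, -0.0]
contact_force: [-0.7, -3.0, -1.7]
width: 0.127
```

```bash

python3 - <<'E'
from h import *
pol()
s=env.camera('scene');t=env.camera('top')
crop(s,190,180,310,270,6,'pics/s9.png')
crop(t,195,105,295,180,8,'pics/t9.png')
E
```

```text
t 10.17 pos [0.5529 0.1057 0.1402] F [-0.7 -3.  -1.7] T [-0.64  0.2  -0.09] w 11.1 bar heading -29.83 z [-0.001 -0.    -1.   ]
r 0.145 grasp angle press 146.84 bar angle press 146.57
```

View pics/s9.png

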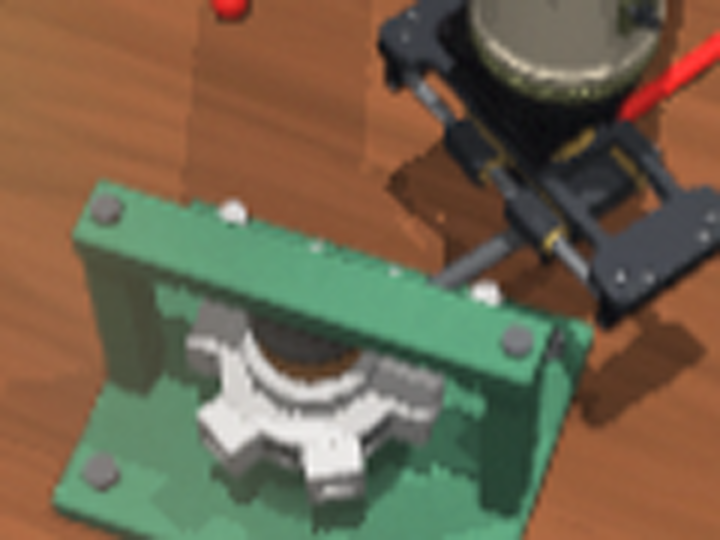

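View pics/t9.png

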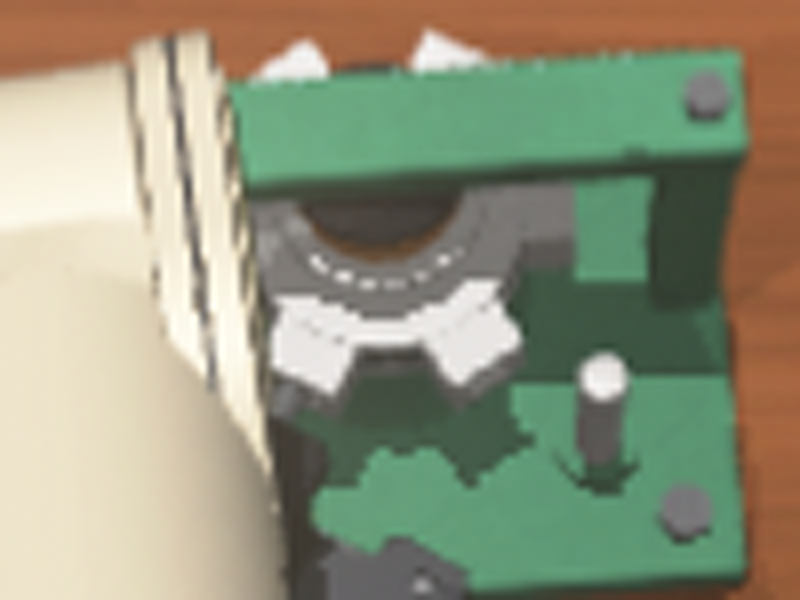

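```bash

python3 - <<'E'
from h import *
t=env.camera('top'); s=env.camera('scene')
ax=np.array([.679,.035]);yaw=np.radians(3.6)
q=lambda p:((p-[195,105])*8+3.5).round(1)
qs=lambda p:((p-[190,180])*6+2.5).round(1)
for j in (.92,.96,1.0,1.04):
  for k in (0,1,2,-1,-2,-3):
    a=np.radians(205+60*k)-j+yaw
    n=np.array([-np.sin(a),np.cos(a)]);c=ax+.062*np.array([np.cos(a),np.sin(a)])
    print(j,k,'top',*[q(proj(t,[*(c+w*n),.1035])) for w in(-.0135,.0135)],'scene',*[qs(proj(s,[*(c+w*n),.1035])) for w in(-.0135,.0135)])
crop(t,225,140,265,165,20,'pics/t10.png')
E
```

```text
0.92 0 top [264.9 365.9] [342.3 398.6] scene [429.4 302.4] [392.4 266.5]
0.92 1 top [463.4 385.9] [531.9 337.8] scene [318.2 245.8] [264.8 256. ]
0.92 2 top [580.2 232.5] [570.5 153.6] scene [205.  302.7] [186.  349.9]
0.92 -1 top [187.4 193.6] [194.9 272.9] scene [430.4 420.8] [447.1 372. ]
0.92 -2 top [305.3  44.3] [237.5  90.5] scene [313.9 482.5] [370.1 471.2]
0.92 -3 top [499.6  63.2] [423.5  32. ] scene [199.8 421. ] [236.5 459.6]
0.96 0 top [258.6 361.3] [334.5 397. ] scene [432.  306.4] [396.5 269.2]
0.96 1 top [456.  388.8] [526.6 343.4] scene [323.3 245.8] [269.5 254.2]
0.96 2 top [579.2 240. ] [572.9 160.7] scene [207.9 298.8] [186.8 345.3]
0.96 -1 top [188.6 186.2] [192.7 265.7] scene [427.7 424.9] [446.5 376.7]
0.96 -2 top [312.5  41.4] [242.9  85.1] scene [308.5 482.5] [365.2 473.2]
0.96 -3 top [505.8  67.7] [431.1  33.6] scene [197.4 416.8] [232.3 456.6]
1.0 0 top [252.5 356.4] [326.8 395. ] scene [434.3 310.6] [400.5 272.1]
1.0 1 top [448.5 391.5] [520.9 348.8] scene [328.4 246.1] [274.3 252.6]
1.0 2 top [578.  247.4] [575.  167.9] scene [210.9 295. ] [187.8 340.6]
1.0 -1 top [190.  178.9] [190.8 258.4] scene [424.7 429. ] [445.7 381.4]
1.0 -2 top [319.9  38.9] [248.5  79.9] scene [303.2 482.2] [360.1 475. ]
1.0 -3 top [511.9  72.3] [438.7  35.5] scene [195.2 412.4] [228.3 453.5]
1.04 0 top [246.6 351.4] [319.2 392.7] scene [436.5 314.8] [404.4 275. ]
1.04 1 top [440.9 393.9] [515.1 354. ] scene [333.5 246.5] [279.2 251.1]
1.04 2 top [576.4 254.7] [576.8 175.1] scene [214.1 291.2] [189.1 336. ]
1.04 -1 top [191.8 171.6] [189.2 251.1] scene [421.7 433. ] [444.8 386.1]
1.04 -2 top [327.3  36.6] [254.4  74.9] scene [297.8 481.7] [355.  476.6]
1.04 -3 top [517.7  77.2] [446.1  37.6] scene [193.3 408. ] [224.3 450.3]
```

View pics/t10.png

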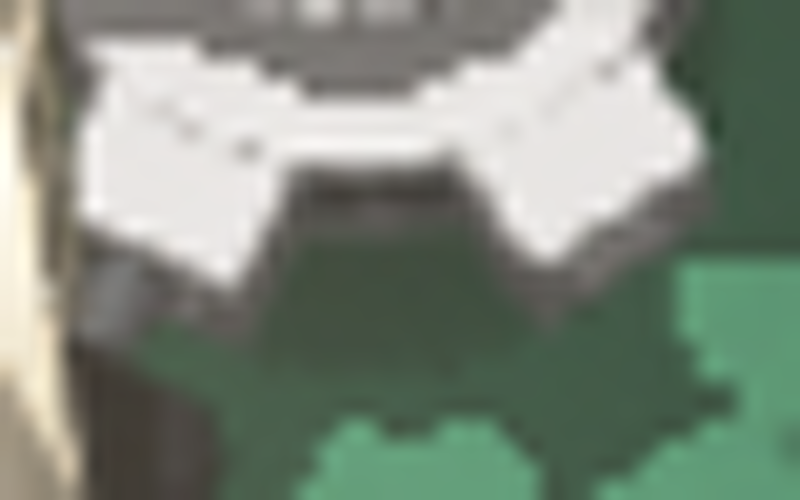

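Call:
arm_command([
  {"rx": 0,"ry": 0,"rz": -1.8,"tx": 0,"ty": -0.0045,"tz": 0,"grip": 0},
  {"rx": 0,"ry": 0,"rz": -1.7,"tx": 0,"ty": -0.0044,"tz": 0,"grip": 0},
  {"rx": 0,"ry": 0,"rz": 0,"tx": 0,"ty": 0,"tz": 0,"grip": 0},
  {"rx": 0,"ry": 0,"rz": 0,"tx": 0,"ty": 0,"tz": 0,"grip": 0},
])

```text
time: 10.7
ee_pos: [0.5487, 0.0985, 0.1406]
ee_rot: [0.228, 0.974, 0.0, 0.0]
contact_force: [0.3, 0.3, -2.0]
width: 0.131
```

```bash

python3 - <<'E'
from h import *
pol(); print(env.sense()['joint_pos'].round(2))
E
```

```text
t 10.7 pos [0.5487 0.0985 0.1406] F [ 0.3  0.3 -2. ] T [-0.05  0.04  0.  ] w 11.4 bar heading -26.31 z [ 0.     0.001 -1.   ]
r 0.1453 grasp angle press 150.12 bar angle press 150.09
[-0.59  0.33  0.39  1.83 -0.15  1.01  0.97]
```

Call:
arm_command([
  {"rx": 0,"ry": 0,"rz": 0,"tx": 0.004,"ty": 0,"tz": 0,"grip": 0},
  {"rx": 0,"ry": 0,"rz": 0,"tx": 0.008,"ty": 0,"tz": 0,"grip": 0},
  {"rx": 0,"ry": 0,"rz": 0,"tx": 0.01,"ty": 0,"tz": 0,"grip": 0},
  {"rx": 0,"ry": 0,"rz": 0,"tx": 0.01,"ty": 0,"tz": 0,"grip": 0},
  {"rx": 0,"ry": 0,"rz": 0,"tx": 0.01,"ty": 0,"tz": 0,"grip": 0},
  {"rx": 0,"ry": 0,"rz": 0,"tx": 0.012,"ty": 0,"tz": 0,"grip": 0},
  {"rx": 0,"ry": 0,"rz": 0,"tx": 0.012,"ty": 0,"tz": 0,"grip": 0},
  {"rx": 0,"ry": 0,"rz": 0,"tx": 0.008,"ty": 0,"tz": 0,"grip": 0},
  {"rx": 0,"ry": 0,"rz": 0,"tx": 0,"ty": 0,"tz": 0,"grip": 0},
])

```text
time: 11.45
ee_pos: [0.4806, 0.1323, 0.1404]
ee_rot: [0.226, 0.974, 0.0, -0.0]
contact_force: [0.8, 0.8, -2.1]
width: 0.121
```

```bash

python3 - <<'E'
from h import *
pol()
s=env.camera('scene')
crop(s,190,180,310,270,6,'pics/s11.png')
E
```

```text
t 11.45 pos [0.4806 0.1323 0.1404] F [ 0.8  0.8 -2.1] T [-0.01 -0.03 -0.  ] w 10.5 bar heading -26.18 z [-0.001  0.001 -1.   ]
r 0.2213 grasp angle press 150.1 bar angle press 150.22
```

View pics/s11.png

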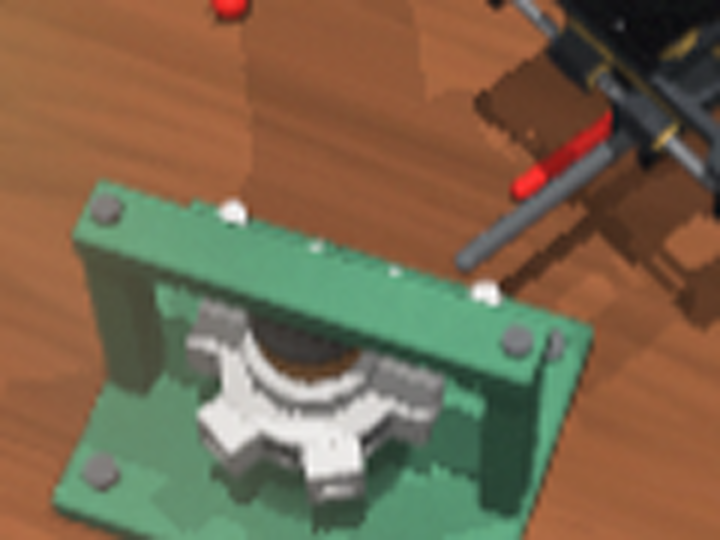

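Call:
arm_command([
  {"rx": 0,"ry": 0,"rz": -4,"tx": -0.0005,"ty": -0.0154,"tz": 0,"grip": 0},
  {"rx": 0,"ry": 0,"rz": -4,"tx": -0.0005,"ty": -0.0154,"tz": 0,"grip": 0},
  {"rx": 0,"ry": 0,"rz": -4,"tx": -0.0005,"ty": -0.0154,"tz": 0,"grip": 0},
  {"rx": 0,"ry": 0,"rz": -4,"tx": -0.0005,"ty": -0.0154,"tz": 0,"grip": 0},
  {"rx": 0,"ry": 0,"rz": -4,"tx": -0.0005,"ty": -0.0154,"tz": 0,"grip": 0},
  {"rx": 0,"ry": 0,"rz": -4,"tx": -0.0005,"ty": -0.0154,"tz": 0,"grip": 0},
  {"rx": 0,"ry": 0,"rz": -4,"tx": -0.0005,"ty": -0.0154,"tz": 0,"grip": 0},
  {"rx": 0,"ry": 0,"rz": -4,"tx": -0.0005,"ty": -0.0154,"tz": 0,"grip": 0},
  {"rx": 0,"ry": 0,"rz": -4,"tx": -0.0005,"ty": -0.0154,"tz": 0,"grip": 0},
  {"rx": 0,"ry": 0,"rz": -4,"tx": -0.0005,"ty": -0.0154,"tz": 0,"grip": 0},
  {"rx": 0,"ry": 0,"rz": -4,"tx": -0.0005,"ty": -0.0154,"tz": 0,"grip": 0},
  {"rx": 0,"ry": 0,"rz": -4,"tx": -0.0005,"ty": -0.0154,"tz": 0,"grip": 0},
  {"rx": 0,"ry": 0,"rz": -4,"tx": -0.0005,"ty": -0.0154,"tz": 0,"grip": 0},
  {"rx": 0,"ry": 0,"rz": -4,"tx": -0.0005,"ty": -0.0154,"tz": 0,"grip": 0},
  {"rx": 0,"ry": 0,"rz": -4,"tx": -0.0005,"ty": -0.0154,"tz": 0,"grip": 0},
  {"rx": 0,"ry": 0,"rz": 0,"tx": 0,"ty": 0,"tz": 0,"grip": 0},
  {"rx": 0,"ry": 0,"rz": 0,"tx": 0,"ty": 0,"tz": 0,"grip": 0},
])

```text
time: 12.92
ee_pos: [0.4963, -0.0904, 0.1404]
ee_rot: [-0.288, 0.957, -0.0, -0.0]
contact_force: [-1.0, 0.5, -2.1]
width: 0.124
```

```bash

python3 - <<'E'
from h import *
pol()
a=np.radians(210.3+3.6)
go([*(A+.22*np.array([np.cos(a),np.sin(a)])),.1402],33.9)
s=env.camera('scene');t=env.camera('top')
crop(s,190,180,310,270,6,'pics/s12.png')
crop(t,195,105,295,180,8,'pics/t12.png')
E
```

```text
t 12.92 pos [ 0.4963 -0.0904  0.1404] F [-1.   0.5 -2.1] T [ 0.07  0.06 -0.05] w 10.8 bar heading 33.53 z [ 0.    -0.001 -1.   ]
r 0.2211 grasp angle press 210.7 bar angle press 209.93
t 12.92 pos [ 0.4963 -0.0904  0.1404] F [-1.   0.5 -2.1] T [ 0.07  0.06 -0.05] w 10.8 bar heading 33.53 z [ 0.    -0.001 -1.   ]
rz -0.37 then tx,ty,tz -0.0011 0.0015 0.0002
```

View pics/s12.png

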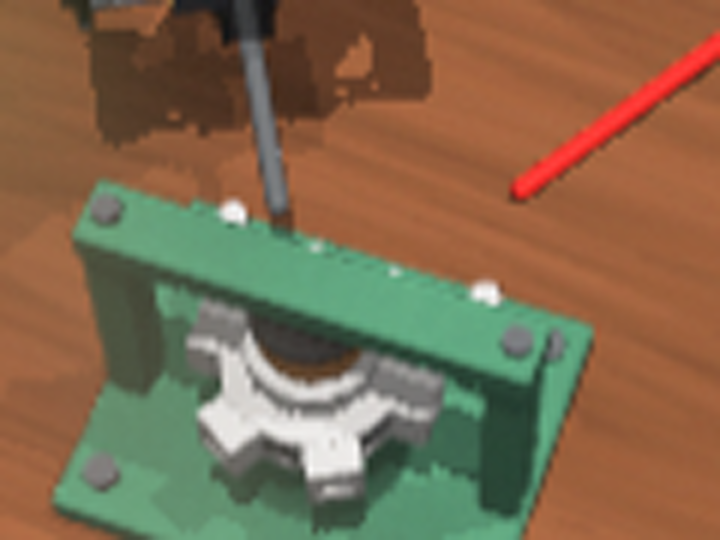

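View pics/t12.png

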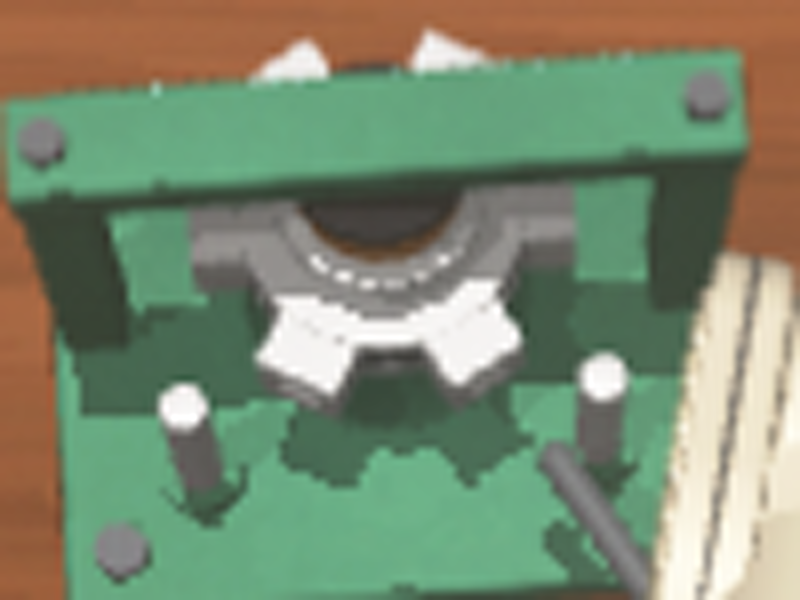

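```bash

python3 - <<'E'
from h import *
t=env.camera('top'); s=env.camera('scene'); e,M=st()
g=e['ee_pos']+M[:,2]*.0502; hd=-M[:,0]
im=t['color']
def segs(im,v,a,b,th=22):
    r=im[v,a:b].astype(int); sat=r.max(1)-r.min(1); return [(a+i,r[i].tolist()) for i in range(b-a) if sat[i]<th]
def expect(c,v):
    ls=np.linspace(.04,.13,200); P=np.array([proj(c,g+hd*l) for l in ls]); i=np.argmin(abs(P[:,1]-v)); return P[i],ls[i]
for v in (162,164,166,168,170): 
    S=segs(im,v,258,280); print(v,[x[0] for x in S],expect(t,v))
im=s['color']
for v in (190,194,198,202,206,210,213):
    print('s',v,[x[0] for x in segs(im,v,228,242)],expect(s,v))
E
```

```text
t 13.12 pos [ 0.4959 -0.0887  0.1404] F [ 0.1  0.9 -2.1] T [0.06 0.11 0.  ] w 11.2 bar heading 33.7 z [-0.  0. -1.]
162 [262, 263, 264, 265, 266, 268, 269, 270, 271] (array([263.76634504, 161.96217229]), np.float64(0.12547738693467336))
164 [263, 264, 265, 266, 267, 268, 269, 270, 271, 272] (array([265.16418537, 163.94442323]), np.float64(0.11914572864321607))
166 [265, 266, 267, 268, 269, 270, 271] (array([266.56455722, 165.93070959]), np.float64(0.1128140703517588))
168 [266, 267, 268, 269, 270] (array([268.06772374, 168.06329587]), np.float64(0.10603015075376884))
170 [268, 269, 270, 271, 272] (array([269.47322394, 170.05778455]), np.float64(0.09969849246231155))
s 190 [231, 232, 233, 234] (array([232.89386322, 190.67824153]), np.float64(0.04))
s 194 [232, 233, 234, 235] (array([233.48324861, 194.01851753]), np.float64(0.05266331658291457))
s 198 [232, 233, 234, 235] (array([234.18645751, 197.99994894]), np.float64(0.06758793969849247))
s 202 [233, 234, 235, 236] (array([234.89906676, 202.03025522]), np.float64(0.08251256281407035))
s 206 [234, 235, 236] (array([235.59918039, 205.98563694]), np.float64(0.09698492462311559))
s 210 [235, 236, 237] (array([236.30837118, 209.98801164]), np.float64(0.1114572864321608))
s 213 [235, 236, 237, 238] (array([236.84629191, 213.02093502]), np.float64(0.12231155778894473))
```

Call:
arm_command([
  {"rx": 0,"ry": 0,"rz": 0,"tx": 0,"ty": 0.0012,"tz": 0,"grip": 0},
  {"rx": 0,"ry": 0,"rz": 0,"tx": -0.01,"ty": 0,"tz": 0,"grip": 0},
  {"rx": 0,"ry": 0,"rz": 0,"tx": -0.01,"ty": 0,"tz": 0,"grip": 0},
  {"rx": 0,"ry": 0,"rz": 0,"tx": -0.005,"ty": 0,"tz": 0,"grip": 0},
  {"rx": 0,"ry": 0,"rz": 0,"tx": 0,"ty": 0,"tz": 0,"grip": 0},
  {"rx": 0,"ry": 0,"rz": 0,"tx": 0,"ty": 0,"tz": 0,"grip": 0},
])

```text
time: 13.62
ee_pos: [0.5165, -0.0741, 0.1402]
ee_rot: [-0.29, 0.957, -0.0, -0.0]
contact_force: [0.1, -0.6, -1.8]
width: 0.122
```

```bash

python3 - <<'E'
from h import *
pol()
t=env.camera('top')
crop(t,195,105,295,180,8,'pics/t13.png')
E
```

```text
t 13.62 pos [ 0.5165 -0.0741  0.1402] F [ 0.1 -0.6 -1.8] T [-0.    0.12 -0.01] w 10.6 bar heading 33.75 z [-0. -0. -1.]
r 0.1953 grasp angle press 210.09 bar angle press 210.15
```

View pics/t13.png

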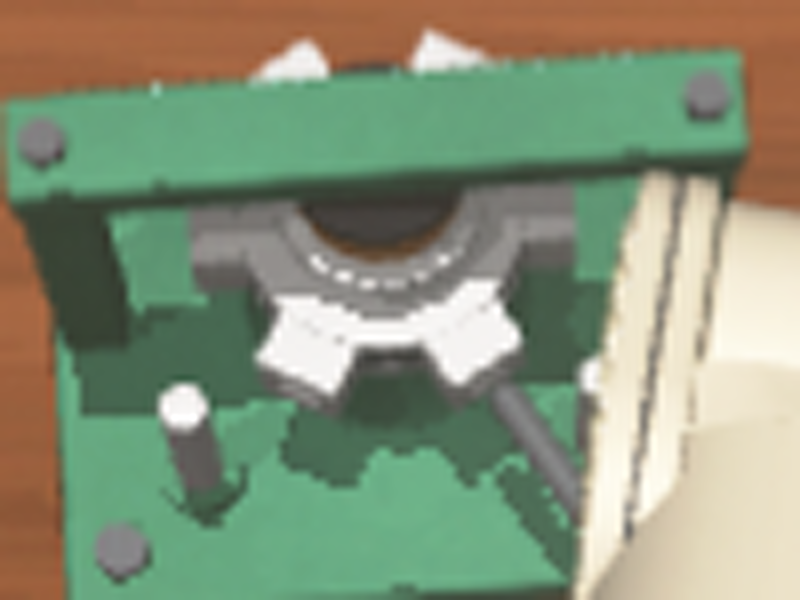

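Call:
arm_command([
  {"rx": 0,"ry": 0,"rz": 0,"tx": -0.004,"ty": 0.0,"tz": 0,"grip": 0},
  {"rx": 0,"ry": 0,"rz": 0,"tx": -0.004,"ty": 0,"tz": 0,"grip": 0},
  {"rx": 0,"ry": 0,"rz": 0,"tx": -0.004,"ty": 0,"tz": 0,"grip": 0},
  {"rx": 0,"ry": 0,"rz": 0,"tx": 0,"ty": 0,"tz": 0,"grip": 0},
])

```text
time: 14.0
ee_pos: [0.5269, -0.0671, 0.1405]
ee_rot: [-0.29, 0.957, 0.0, 0.0]
contact_force: [0.2, -0.3, -0.8]
width: 0.127
```

```bash

python3 - <<'E'
from h import *
pol()
E
```

```text
t 14.0 pos [ 0.5269 -0.0671  0.1405] F [ 0.2 -0.3 -0.8] T [ 0.08  0.03 -0.06] w 11.0 bar heading 33.75 z [ 0.001  0.    -1.   ]
r 0.1828 grasp angle press 210.08 bar angle press 210.15
```

Inside ~6 mm without resistance; go on in.

Call:
arm_command([
  {"rx": 0,"ry": 0,"rz": 0,"tx": -0.005,"ty": 0.0,"tz": 0,"grip": 0},
  {"rx": 0,"ry": 0,"rz": 0,"tx": -0.005,"ty": 0,"tz": 0,"grip": 0},
  {"rx": 0,"ry": 0,"rz": 0,"tx": -0.005,"ty": 0,"tz": 0,"grip": 0},
  {"rx": 0,"ry": 0,"rz": 0,"tx": 0,"ty": 0,"tz": 0,"grip": 0},
])

```text
time: 14.33
ee_pos: [0.5396, -0.0585, 0.1405]
ee_rot: [-0.29, 0.957, 0.0, 0.0]
contact_force: [0.0, 0.7, -1.5]
width: 0.128
```

```bash

python3 - <<'E'
from h import *
pol()
E
```

```text
t 14.33 pos [ 0.5396 -0.0585  0.1405] F [ 0.   0.7 -1.5] T [0.06 0.06 0.02] w 11.2 bar heading 33.77 z [ 0.001  0.    -1.   ]
r 0.1674 grasp angle press 210.03 bar angle press 210.17
```

Call:
arm_command([
  {"rx": 0,"ry": 0,"rz": 0,"tx": -0.006,"ty": 0.0,"tz": 0,"grip": 0},
  {"rx": 0,"ry": 0,"rz": 0,"tx": -0.006,"ty": 0,"tz": 0,"grip": 0},
  {"rx": 0,"ry": 0,"rz": 0,"tx": -0.006,"ty": 0,"tz": 0,"grip": 0},
  {"rx": 0,"ry": 0,"rz": 0,"tx": -0.004,"ty": 0,"tz": 0,"grip": 0},
  {"rx": 0,"ry": 0,"rz": 0,"tx": 0,"ty": 0,"tz": 0,"grip": 0},
])

```text
time: 14.75
ee_pos: [0.5577, -0.0464, 0.1404]
ee_rot: [-0.29, 0.957, 0.0, 0.0]
contact_force: [0.2, -0.2, -1.8]
width: 0.126
```

```bash

python3 - <<'E'
from h import *
pol()
s=env.camera('scene')
crop(s,190,180,310,270,6,'pics/s14.png')
E
```

```text
t 14.75 pos [ 0.5577 -0.0464  0.1404] F [ 0.2 -0.2 -1.8] T [0.06 0.06 0.01] w 11.0 bar heading 33.77 z [ 0.  0. -1.]
r 0.1456 grasp angle press 210.01 bar angle press 210.17
```

View pics/s14.png

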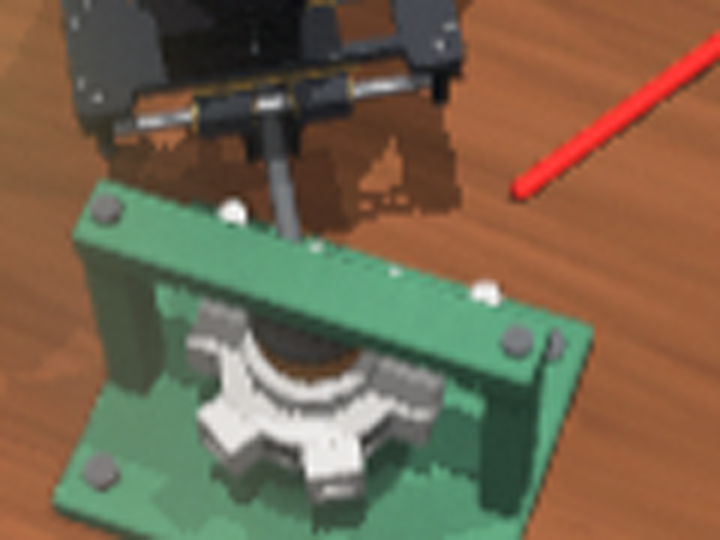

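Call:
arm_command([
  {"rx": 0,"ry": 0,"rz": 2,"tx": -0.0001,"ty": 0.0051,"tz": 0,"grip": 0},
  {"rx": 0,"ry": 0,"rz": 2,"tx": -0.0001,"ty": 0.0051,"tz": 0,"grip": 0},
  {"rx": 0,"ry": 0,"rz": 2,"tx": -0.0001,"ty": 0.0051,"tz": 0,"grip": 0},
  {"rx": 0,"ry": 0,"rz": 2,"tx": -0.0001,"ty": 0.0051,"tz": 0,"grip": 0},
  {"rx": 0,"ry": 0,"rz": 2,"tx": -0.0001,"ty": 0.0051,"tz": 0,"grip": 0},
  {"rx": 0,"ry": 0,"rz": 2,"tx": -0.0001,"ty": 0.0051,"tz": 0,"grip": 0},
  {"rx": 0,"ry": 0,"rz": 2,"tx": -0.0001,"ty": 0.0051,"tz": 0,"grip": 0},
  {"rx": 0,"ry": 0,"rz": 2,"tx": -0.0001,"ty": 0.0051,"tz": 0,"grip": 0},
  {"rx": 0,"ry": 0,"rz": 2,"tx": -0.0001,"ty": 0.0051,"tz": 0,"grip": 0},
  {"rx": 0,"ry": 0,"rz": 2,"tx": -0.0001,"ty": 0.0051,"tz": 0,"grip": 0},
  {"rx": 0,"ry": 0,"rz": 0,"tx": 0,"ty": 0,"tz": 0,"grip": 0},
])

```text
time: 15.72
ee_pos: [0.536, -0.0009, 0.1402]
ee_rot: [-0.118, 0.993, -0.0, -0.001]
contact_force: [-2.4, -2.2, -1.9]
width: 0.125
```

```bash

python3 - <<'E'
from h import *
pol()
E
```

```text
t 15.72 pos [ 0.536  -0.0009  0.1402] F [-2.4 -2.2 -1.9] T [-0.54  0.4  -0.11] w 10.9 bar heading 13.6 z [-0.001 -0.    -1.   ]
r 0.1473 grasp angle press 190.21 bar angle press 190.0
```

Call:
arm_command([
  {"rx": 0,"ry": 0,"rz": 2,"tx": -0.0003,"ty": 0.0051,"tz": 0,"grip": 0},
  {"rx": 0,"ry": 0,"rz": 2,"tx": -0.0003,"ty": 0.0051,"tz": 0,"grip": 0},
  {"rx": 0,"ry": 0,"rz": 2,"tx": -0.0003,"ty": 0.0051,"tz": 0,"grip": 0},
  {"rx": 0,"ry": 0,"rz": 2,"tx": -0.0003,"ty": 0.0051,"tz": 0,"grip": 0},
  {"rx": 0,"ry": 0,"rz": 2,"tx": -0.0003,"ty": 0.0051,"tz": 0,"grip": 0},
  {"rx": 0,"ry": 0,"rz": 2,"tx": -0.0001,"ty": 0.0051,"tz": 0,"grip": 0},
  {"rx": 0,"ry": 0,"rz": 2,"tx": -0.0001,"ty": 0.0051,"tz": 0,"grip": 0},
  {"rx": 0,"ry": 0,"rz": 2,"tx": -0.0001,"ty": 0.0051,"tz": 0,"grip": 0},
  {"rx": 0,"ry": 0,"rz": 2,"tx": -0.0001,"ty": 0.0051,"tz": 0,"grip": 0},
  {"rx": 0,"ry": 0,"rz": 2,"tx": -0.0001,"ty": 0.0051,"tz": 0,"grip": 0},
  {"rx": 0,"ry": 0,"rz": 0,"tx": 0,"ty": 0,"tz": 0,"grip": 0},
])

```text
time: 16.63
ee_pos: [0.533, 0.0501, 0.1396]
ee_rot: [0.055, 0.998, -0.0, -0.002]
contact_force: [-4.6, -2.8, -2.2]
width: 0.128
```

```bash

python3 - <<'E'
from h import *
pol()
s=env.camera('scene')
crop(s,190,180,310,270,6,'pics/s15.png')
E
```

```text
t 16.63 pos [0.533  0.0501 0.1396] F [-4.6 -2.8 -2.2] T [-0.53  0.98 -0.22] w 11.2 bar heading -6.34 z [-0.004 -0.    -1.   ]
r 0.1469 grasp angle press 170.17 bar angle press 170.06
```

View pics/s15.png

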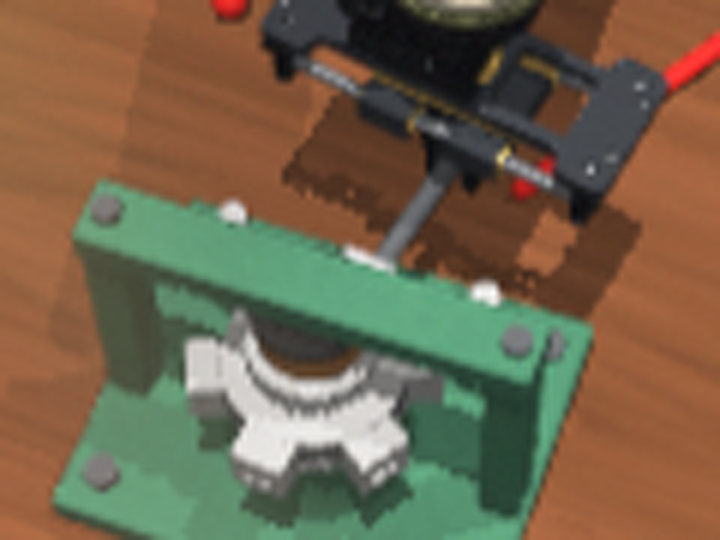

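Call:
arm_command([
  {"rx": 0,"ry": 0,"rz": 1.5,"tx": 0.001,"ty": 0.0038,"tz": 0,"grip": 0},
  {"rx": 0,"ry": 0,"rz": 1.5,"tx": 0.0005,"ty": 0.0038,"tz": 0,"grip": 0},
  {"rx": 0,"ry": 0,"rz": 1.5,"tx": 0,"ty": 0.0038,"tz": 0,"grip": 0},
  {"rx": 0,"ry": 0,"rz": 1.5,"tx": 0,"ty": 0.0038,"tz": 0,"grip": 0},
  {"rx": 0,"ry": 0,"rz": 1.5,"tx": 0,"ty": 0.0038,"tz": 0,"grip": 0},
  {"rx": 0,"ry": 0,"rz": 1.5,"tx": 0,"ty": 0.0038,"tz": 0,"grip": 0},
  {"rx": 0,"ry": 0,"rz": 0,"tx": 0,"ty": 0,"tz": 0,"grip": 0},
])

```text
time: 17.27
ee_pos: [0.5373, 0.0723, 0.1404]
ee_rot: [0.133, 0.991, -0.0, 0.0]
contact_force: [1.0, -3.1, -2.9]
width: 0.122
```

```bash

python3 - <<'E'
from h import *
pol()
E
```

```text
t 17.27 pos [0.5373 0.0723 0.1404] F [ 1.  -3.1 -2.9] T [-0.7  -0.22 -0.16] w 10.6 bar heading -15.32 z [ 0.    -0.001 -1.   ]
r 0.1467 grasp angle press 161.37 bar angle press 161.08
```

Bar at 161°, hole ~165°. Now small steps toward the stop.

Call:
arm_command([
  {"rx": 0,"ry": 0,"rz": 1,"tx": 0,"ty": 0.0026,"tz": 0,"grip": 0},
  {"rx": 0,"ry": 0,"rz": 1,"tx": 0,"ty": 0.0026,"tz": 0,"grip": 0},
  {"rx": 0,"ry": 0,"rz": 1,"tx": 0,"ty": 0.0026,"tz": 0,"grip": 0},
  {"rx": 0,"ry": 0,"rz": 0,"tx": 0,"ty": 0,"tz": 0,"grip": 0},
])

```text
time: 17.6
ee_pos: [0.5396, 0.0803, 0.1406]
ee_rot: [0.16, 0.987, 0.0, 0.0]
contact_force: [2.0, -4.4, -2.0]
width: 0.125
```

```bash

python3 - <<'E'
from h import *
pol()
E
```

```text
t 17.6 pos [0.5396 0.0803 0.1406] F [ 2.  -4.4 -2. ] T [-0.9  -0.49 -0.28] w 10.9 bar heading -18.36 z [ 0.001  0.    -1.   ]
r 0.1468 grasp angle press 158.09 bar angle press 158.04
```

Call:
arm_command([
  {"rx": 0,"ry": 0,"rz": 0.7,"tx": 0,"ty": 0.0018,"tz": 0,"grip": 0},
  {"rx": 0,"ry": 0,"rz": 0.7,"tx": 0,"ty": 0.0018,"tz": 0,"grip": 0},
  {"rx": 0,"ry": 0,"rz": 0,"tx": 0,"ty": 0,"tz": 0,"grip": 0},
])

```text
time: 17.85
ee_pos: [0.5407, 0.0836, 0.1406]
ee_rot: [0.171, 0.985, 0.0, 0.0]
contact_force: [2.3, -5.3, -2.6]
width: 0.124
```

```bash

python3 - <<'E'
from h import *
pol()
s=env.camera('scene')
crop(s,190,180,310,270,6,'pics/s16.png')
yaw=np.radians(3.6);ax=np.array([.679,.035])
qs=lambda p:((p-[190,180])*6+2.5).round(1)
for j in (1.76,1.80,1.833):
  for k in (-1,-2):
    a=np.radians(205+60*k)-j+yaw
    n=np.array([-np.sin(a),np.cos(a)]);c=ax+.062*np.array([np.cos(a),np.sin(a)])
    print(j,k,*[qs(proj(s,[*(c+w*n),.1035])) for w in(-.0135,.0135)])
E
```

```text
t 17.85 pos [0.5407 0.0836 0.1406] F [ 2.3 -5.3 -2.6] T [-0.89 -0.49 -0.27] w 10.8 bar heading -19.73 z [ 0.001 -0.    -1.   ]
r 0.1469 grasp angle press 156.75 bar angle press 156.67
1.76 -1 [341.7 479.9] [394.1 458.2]
1.76 -2 [215.1 441.5] [260.3 472.2]
1.8 -1 [336.4 480.8] [389.8 461. ]
1.8 -2 [211.8 437.7] [255.5 470.1]
1.833 -1 [332.  481.4] [386.  463.3]
1.833 -2 [209.2 434.6] [251.6 468.3]
```

View pics/s16.png

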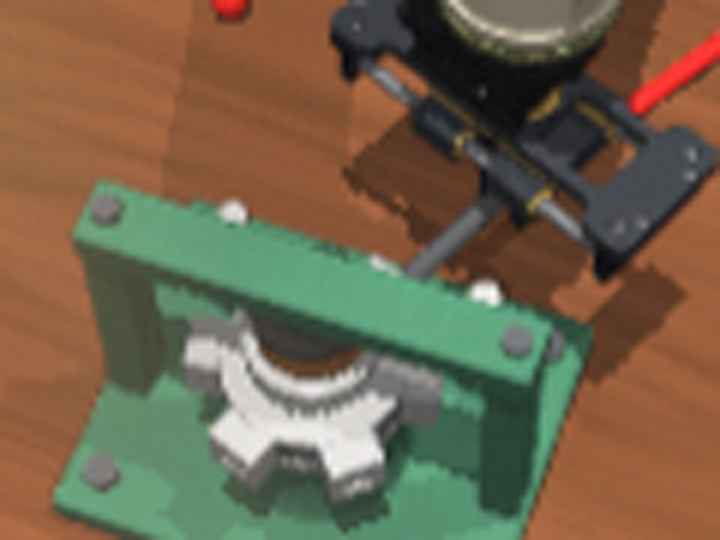

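Call:
arm_command([
  {"rx": 0,"ry": 0,"rz": 0.7,"tx": 0,"ty": 0.0018,"tz": 0,"grip": 0},
  {"rx": 0,"ry": 0,"rz": 0.7,"tx": 0,"ty": 0.0018,"tz": 0,"grip": 0},
  {"rx": 0,"ry": 0,"rz": 0,"tx": 0,"ty": 0,"tz": 0,"grip": 0},
])

```text
time: 18.15
ee_pos: [0.5416, 0.086, 0.1404]
ee_rot: [0.184, 0.983, -0.001, 0.0]
contact_force: [1.3, -7.9, -1.9]
width: 0.126
```

```bash

python3 - <<'E'
from h import *
pol()
E
```

```text
t 18.15 pos [0.5416 0.086  0.1404] F [ 1.3 -7.9 -1.9] T [-1.59 -0.33 -0.18] w 11.0 bar heading -21.18 z [-0.    -0.001 -1.   ]
r 0.1468 grasp angle press 155.75 bar angle press 155.22
```

Call:
arm_command([
  {"rx": 0,"ry": 0,"rz": 0.5,"tx": 0,"ty": 0.0018,"tz": 0,"grip": 0},
  {"rx": 0,"ry": 0,"rz": 0.5,"tx": 0,"ty": 0.0018,"tz": 0,"grip": 0},
  {"rx": 0,"ry": 0,"rz": 0,"tx": 0,"ty": 0,"tz": 0,"grip": 0},
  {"rx": 0,"ry": 0,"rz": 0,"tx": 0,"ty": 0,"tz": 0,"grip": 0},
])

```text
time: 18.48
ee_pos: [0.5423, 0.0875, 0.14]
ee_rot: [0.193, 0.981, -0.002, -0.001]
contact_force: [-1.7, -12.4, -1.4]
width: 0.127
```

```bash

python3 - <<'E'
from h import *
pol()
E
```

```text
t 18.48 pos [0.5423 0.0875 0.14  ] F [ -1.7 -12.4  -1.4] T [-2.66  0.24 -0.15] w 11.0 bar heading -22.22 z [-0.002 -0.003 -1.   ]
r 0.1467 grasp angle press 155.08 bar angle press 154.18
```

Call:
arm_command([
  {"rx": 0,"ry": 0,"rz": 0.4,"tx": 0,"ty": 0.0018,"tz": 0,"grip": 0},
  {"rx": 0,"ry": 0,"rz": 0.4,"tx": 0,"ty": 0.0018,"tz": 0,"grip": 0},
  {"rx": 0,"ry": 0,"rz": 0,"tx": 0,"ty": 0,"tz": 0,"grip": 0},
  {"rx": 0,"ry": 0,"rz": 0,"tx": 0,"ty": 0,"tz": 0,"grip": 0},
])

```text
time: 18.82
ee_pos: [0.543, 0.0891, 0.1396]
ee_rot: [0.2, 0.98, -0.003, -0.001]
contact_force: [-4.5, -18.9, 1.3]
width: 0.125
```

```bash

python3 - <<'E'
from h import *
pol()
s=env.camera('scene');crop(s,190,180,310,270,6,'pics/s17.png')
E
```

```text
t 18.82 pos [0.543  0.0891 0.1396] F [ -4.5 -18.9   1.3] T [-3.91  0.8  -0.09] w 10.9 bar heading -23.1 z [-0.004 -0.005 -1.   ]
r 0.1466 grasp angle press 154.42 bar angle press 153.3
```

View pics/s17.png

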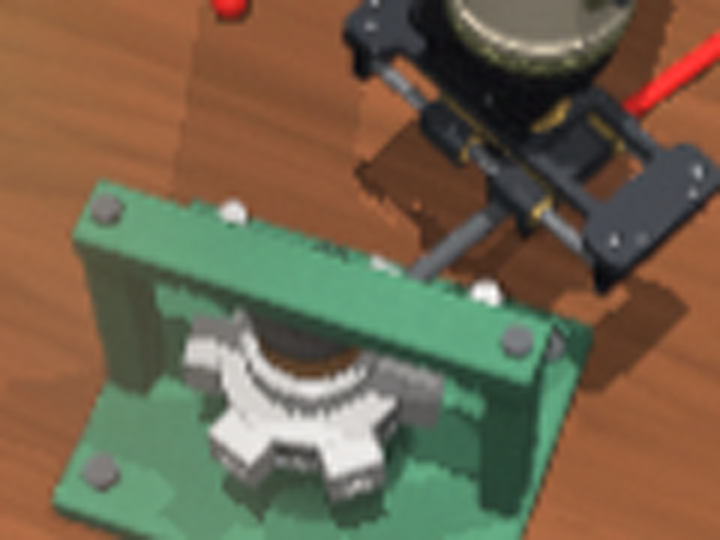

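Call:
arm_command([
  {"rx": 0,"ry": 0,"rz": -2,"tx": 0,"ty": -0.005,"tz": 0,"grip": 0},
  {"rx": 0,"ry": 0,"rz": -2,"tx": 0,"ty": -0.005,"tz": 0,"grip": 0},
  {"rx": 0,"ry": 0,"rz": -1,"tx": 0,"ty": -0.003,"tz": 0,"grip": 0},
  {"rx": 0,"ry": 0,"rz": 0,"tx": 0,"ty": 0,"tz": 0,"grip": 0},
  {"rx": 0,"ry": 0,"rz": 0,"tx": 0,"ty": 0,"tz": 0,"grip": 0},
])

```text
time: 19.28
ee_pos: [0.5394, 0.0818, 0.1404]
ee_rot: [0.156, 0.988, 0.0, -0.0]
contact_force: [-0.5, -3.2, -1.5]
width: 0.126
```

```bash

python3 - <<'E'
from h import *
pol()
E
```

```text
t 19.28 pos [0.5394 0.0818 0.1404] F [-0.5 -3.2 -1.5] T [-0.77  0.02 -0.26] w 11.0 bar heading -17.94 z [-0.     0.001 -1.   ]
r 0.1475 grasp angle press 157.57 bar angle press 158.46
```

Call:
arm_command([
  {"rx": 0,"ry": 0,"rz": -0.7,"tx": 0,"ty": -0.003,"tz": 0,"grip": 0},
  {"rx": 0,"ry": 0,"rz": -0.6,"tx": 0,"ty": -0.002,"tz": 0,"grip": 0},
  {"rx": 0,"ry": 0,"rz": 0,"tx": 0,"ty": 0,"tz": 0,"grip": 0},
  {"rx": 0,"ry": 0,"rz": 0,"tx": 0,"ty": 0,"tz": 0,"grip": 0},
])

```text
time: 19.62
ee_pos: [0.538, 0.0773, 0.1405]
ee_rot: [0.144, 0.99, 0.0, -0.0]
contact_force: [-0.5, 0.2, -1.9]
width: 0.123
```

```bash

python3 - <<'E'
from h import *
pol()
s=env.camera('scene');crop(s,190,180,310,270,6,'pics/s18.png')
E
```

```text
t 19.62 pos [0.538  0.0773 0.1405] F [-0.5  0.2 -1.9] T [-0.04  0.08 -0.05] w 10.7 bar heading -16.56 z [ 0.     0.001 -1.   ]
r 0.1475 grasp angle press 159.39 bar angle press 159.84
```

View pics/s18.png

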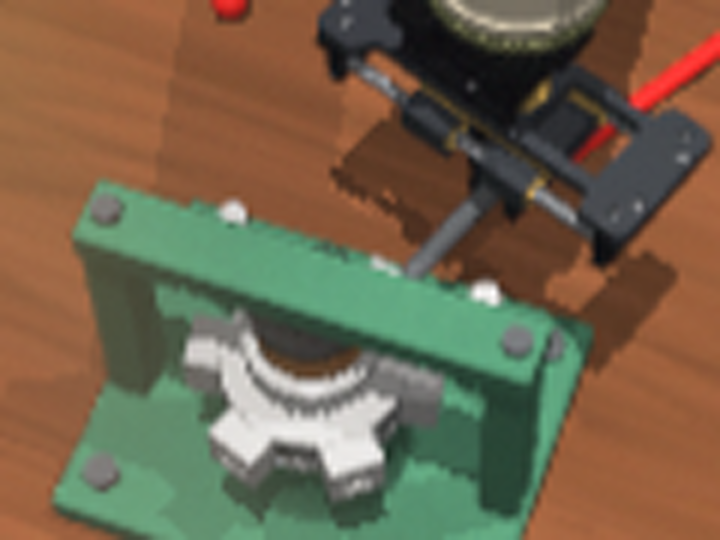

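Call:
arm_command([
  {"rx": 0,"ry": 0,"rz": 0,"tx": 0.004,"ty": 0,"tz": 0,"grip": 0},
  {"rx": 0,"ry": 0,"rz": 0,"tx": 0.008,"ty": 0,"tz": 0,"grip": 0},
  {"rx": 0,"ry": 0,"rz": 0,"tx": 0.01,"ty": 0,"tz": 0,"grip": 0},
  {"rx": 0,"ry": 0,"rz": 0,"tx": 0.01,"ty": 0,"tz": 0,"grip": 0},
  {"rx": 0,"ry": 0,"rz": 0,"tx": 0.01,"ty": 0,"tz": 0,"grip": 0},
  {"rx": 0,"ry": 0,"rz": 0,"tx": 0.012,"ty": 0,"tz": 0,"grip": 0},
  {"rx": 0,"ry": 0,"rz": 0,"tx": 0.012,"ty": 0,"tz": 0,"grip": 0},
  {"rx": 0,"ry": 0,"rz": 0,"tx": 0.012,"ty": 0,"tz": 0,"grip": 0},
  {"rx": 0,"ry": 0,"rz": 0,"tx": 0.01,"ty": 0,"tz": 0,"grip": 0},
  {"rx": 0,"ry": 0,"rz": 0,"tx": 0.01,"ty": 0,"tz": 0,"grip": 0},
  {"rx": 0,"ry": 0,"rz": 0,"tx": 0,"ty": 0,"tz": 0,"grip": 0},
])

```text
time: 20.58
ee_pos: [0.4422, 0.1055, 0.1403]
ee_rot: [0.144, 0.99, 0.0, -0.001]
contact_force: [0.7, 0.1, -2.2]
width: 0.127
```

```bash

python3 - <<'E'
from h import *
pol()
go([.4836,.3148,.1842],4.0)
s=env.camera('scene');crop(s,190,180,310,270,6,'pics/s19.png')
E
```

```text
t 20.58 pos [0.4422 0.1055 0.1403] F [ 0.7  0.1 -2.2] T [-0.    0.01 -0.03] w 11.1 bar heading -16.52 z [-0.001  0.001 -1.   ]
r 0.2473 grasp angle press 159.65 bar angle press 159.88
t 20.58 pos [0.4422 0.1055 0.1403] F [ 0.7  0.1 -2.2] T [-0.    0.01 -0.03] w 11.1 bar heading -16.52 z [-0.001  0.001 -1.   ]
rz -20.52 then tx,ty,tz -0.0559 0.2059 -0.0439
```

View pics/s19.png

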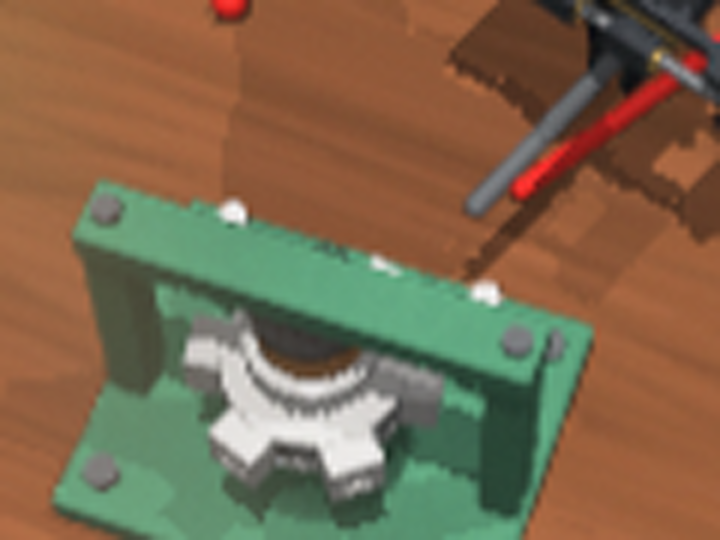

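Call:
arm_command([
  {"rx": 0,"ry": 0,"rz": 0,"tx": 0,"ty": 0,"tz": -0.015,"grip": 0},
  {"rx": 0,"ry": 0,"rz": 0,"tx": 0,"ty": 0,"tz": -0.015,"grip": 0},
  {"rx": 0,"ry": 0,"rz": -4,"tx": 0,"ty": 0,"tz": -0.014,"grip": 0},
  {"rx": 0,"ry": 0,"rz": -4,"tx": 0,"ty": 0,"tz": 0,"grip": 0},
  {"rx": 0,"ry": 0,"rz": -4,"tx": 0,"ty": 0,"tz": 0,"grip": 0},
  {"rx": 0,"ry": 0,"rz": -4,"tx": 0,"ty": 0,"tz": 0,"grip": 0},
  {"rx": 0,"ry": 0,"rz": -4.5,"tx": 0,"ty": 0,"tz": 0,"grip": 0},
  {"rx": 0,"ry": 0,"rz": 0,"tx": 0,"ty": 0.015,"tz": 0,"grip": 0},
  {"rx": 0,"ry": 0,"rz": 0,"tx": -0.005,"ty": 0.02,"tz": 0,"grip": 0},
  {"rx": 0,"ry": 0,"rz": 0,"tx": -0.005,"ty": 0.02,"tz": 0,"grip": 0},
  {"rx": 0,"ry": 0,"rz": 0,"tx": -0.005,"ty": 0.02,"tz": 0,"grip": 0},
  {"rx": 0,"ry": 0,"rz": 0,"tx": -0.006,"ty": 0.02,"tz": 0,"grip": 0},
  {"rx": 0,"ry": 0,"rz": 0,"tx": -0.006,"ty": 0.02,"tz": 0,"grip": 0},
  {"rx": 0,"ry": 0,"rz": 0,"tx": -0.006,"ty": 0.02,"tz": 0,"grip": 0},
  {"rx": 0,"ry": 0,"rz": 0,"tx": -0.006,"ty": 0.02,"tz": 0,"grip": 0},
  {"rx": 0,"ry": 0,"rz": 0,"tx": -0.006,"ty": 0.02,"tz": 0,"grip": 0},
  {"rx": 0,"ry": 0,"rz": 0,"tx": -0.006,"ty": 0.015,"tz": 0,"grip": 0},
  {"rx": 0,"ry": 0,"rz": 0,"tx": -0.005,"ty": 0.01,"tz": 0,"grip": 0},
  {"rx": 0,"ry": 0,"rz": 0,"tx": 0,"ty": 0,"tz": 0,"grip": 0},
  {"rx": 0,"ry": 0,"rz": 0,"tx": 0,"ty": 0,"tz": 0,"grip": 0},
])

```text
time: 22.3
ee_pos: [0.4867, 0.3076, 0.1841]
ee_rot: [-0.034, 0.999, -0.0, -0.0]
contact_force: [0.3, -1.2, -2.1]
width: 0.124
```

```bash

python3 - <<'E'
from h import *
go([.4836,.3146,.1002],4.0)
s=env.camera('scene');crop(s,290,150,420,280,5,'pics/s20.png')
t=env.camera('top');crop(t,195,105,295,180,8,'pics/t20.png')
ax=np.array([.679,.035]);yaw=np.radians(3.6)
q=lambda p:((p-[195,105])*8+3.5).round(1)
for j in (1.78,1.833,1.86):
  for k in (1,2):
    a=np.radians(205+60*k)-j+yaw
    n=np.array([-np.sin(a),np.cos(a)]);c=ax+.062*np.array([np.cos(a),np.sin(a)])
    print(j,k,'top',*[q(proj(t,[*(c+w*n),.1035])) for w in(-.0135,.0135)])
E
```

```text
t 22.3 pos [0.4867 0.3076 0.1841] F [ 0.3 -1.2 -2.1] T [-0.02  0.02  0.04] w 10.8 bar heading 3.89 z [-0.    -0.001 -1.   ]
rz -0.11 then tx,ty,tz 0.0026 0.0072 0.0839
1.78 1 top [296.7 384.1] [379.5 402.4]
1.78 2 top [496.  368.3] [553.8 309.1]
1.833 1 top [287.3 379.5] [368.9 402. ]
1.833 2 top [487.2 373.9] [548.2 317.6]
1.86 1 top [282.7 377. ] [363.5 401.6]
1.86 2 top [482.5 376.5] [545.1 321.8]
```

View pics/s20.png

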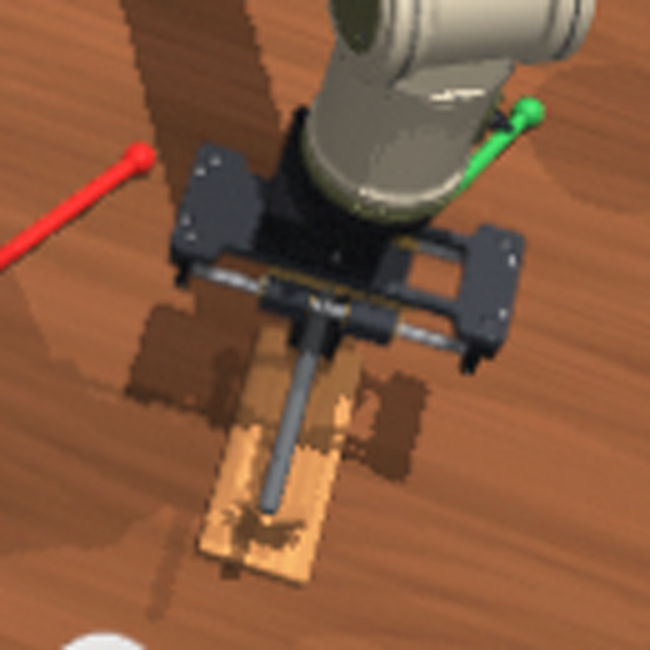

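View pics/t20.png

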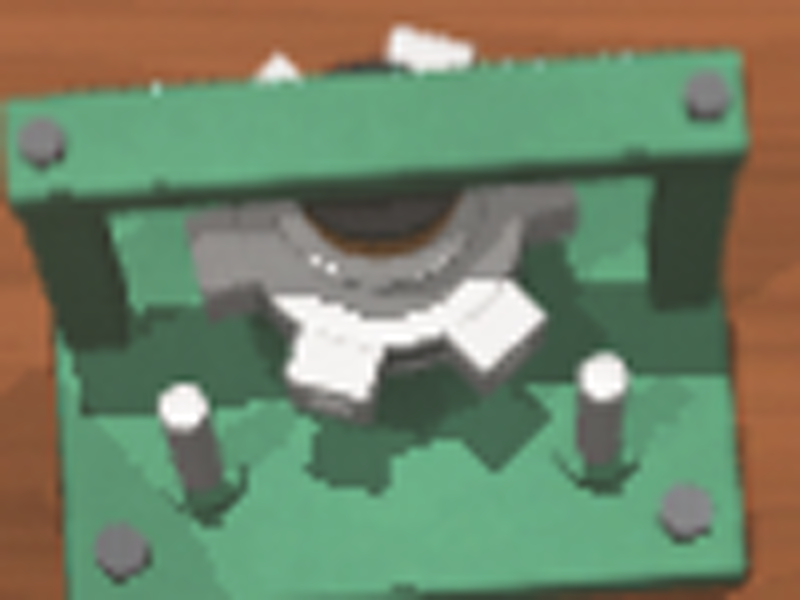

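```bash

python3 - <<'E'
from h import *
s=env.camera('scene'); e,M=st()
q=lambda p:((p-[290,150])*5+2).round(1)
for pos,h in ((e['ee_pos'],3.9),(np.array([.4847,.3164,.1842]),4.02)):
    g=pos-np.array([0,0,.0502]);r=np.radians(h);hd=np.array([np.cos(r),np.sin(r),0])
    for l in(.06,.12,.125,.13): print(l,q(proj(s,g+hd*l)))
go([.4838,.3146,.1002],4.0)
E
```

```text
t 22.45 pos [0.4865 0.3068 0.1845] F [-0.   0.4 -1.9] T [ 0.02  0.04 -0.01] w 10.9 bar heading 3.82 z [-0. -0. -1.]
0.06 [295.3 406.4]
0.12 [271.2 496.5]
0.125 [269.1 504.2]
0.13 [267.  511.9]
0.06 [312.2 409.9]
0.12 [288.8 500.1]
0.125 [286.8 507.8]
0.13 [284.7 515.6]
t 22.45 pos [0.4865 0.3068 0.1845] F [-0.   0.4 -1.9] T [ 0.02  0.04 -0.01] w 10.9 bar heading 3.82 z [-0. -0. -1.]
rz -0.18 then tx,ty,tz 0.0022 0.008 0.0843
```

Call:
arm_command([
  {"rx": 0,"ry": 0,"rz": -0.2,"tx": 0.002,"ty": 0.0078,"tz": 0,"grip": 0},
  {"rx": 0,"ry": 0,"rz": 0,"tx": 0,"ty": 0,"tz": 0.012,"grip": 0},
  {"rx": 0,"ry": 0,"rz": 0,"tx": 0,"ty": 0,"tz": 0.015,"grip": 0},
  {"rx": 0,"ry": 0,"rz": 0,"tx": 0,"ty": 0,"tz": 0.015,"grip": 0},
  {"rx": 0,"ry": 0,"rz": 0,"tx": 0,"ty": 0,"tz": 0.01,"grip": 0},
  {"rx": 0,"ry": 0,"rz": 0,"tx": 0,"ty": 0,"tz": 0,"grip": 0},
  {"rx": 0,"ry": 0,"rz": 0,"tx": 0,"ty": 0,"tz": 0,"grip": 0},
])

```text
time: 23.03
ee_pos: [0.4835, 0.3155, 0.1319]
ee_rot: [-0.036, 0.999, -0.0, -0.0]
contact_force: [0.0, 0.3, -1.1]
width: 0.129
```

```bash

python3 - <<'E'
from h import *
go([.4838,.3146,.1002],4.0)
E
```

```text
t 23.03 pos [0.4835 0.3155 0.1319] F [ 0.   0.3 -1.1] T [ 0.07  0.04 -0.02] w 11.2 bar heading 4.1 z [-0.001 -0.001 -1.   ]
rz 0.1 then tx,ty,tz -0.0002 -0.0009 0.0317
```

Call:
arm_command([
  {"rx": 0,"ry": 0,"rz": 0,"tx": 0,"ty": -0.0007,"tz": 0.009,"grip": 0},
  {"rx": 0,"ry": 0,"rz": 0,"tx": 0,"ty": 0,"tz": 0.009,"grip": 0},
  {"rx": 0,"ry": 0,"rz": 0,"tx": 0,"ty": 0,"tz": 0.007,"grip": 0},
  {"rx": 0,"ry": 0,"rz": 0,"tx": 0,"ty": 0,"tz": 0.004,"grip": 0},
  {"rx": 0,"ry": 0,"rz": 0,"tx": 0,"ty": 0,"tz": 0,"grip": 0},
  {"rx": 0,"ry": 0,"rz": 0,"tx": 0,"ty": 0,"tz": 0,"grip": 0},
])

```text
time: 23.53
ee_pos: [0.4838, 0.315, 0.1032]
ee_rot: [-0.036, 0.999, -0.0, -0.0]
contact_force: [-0.2, 0.2, -1.4]
width: 0.127
```

```bash

python3 - <<'E'
from h import *
go([.4838,.3146,.1002],4.0)
E
```

```text
t 23.53 pos [0.4838 0.315  0.1032] F [-0.2  0.2 -1.4] T [0.05 0.   0.03] w 11.1 bar heading 4.11 z [-0. -0. -1.]
rz 0.11 then tx,ty,tz 0.0 -0.0004 0.003
```

Call:
arm_command([
  {"rx": 0,"ry": 0,"rz": 0,"tx": 0,"ty": -0.0003,"tz": 0.0015,"grip": 0},
  {"rx": 0,"ry": 0,"rz": 0,"tx": 0,"ty": 0,"tz": 0.0012,"grip": 0},
  {"rx": 0,"ry": 0,"rz": 0,"tx": 0,"ty": 0,"tz": 0,"grip": 0},
  {"rx": 0,"ry": 0,"rz": 0,"tx": 0,"ty": 0,"tz": 0,"grip": 0},
])

```text
time: 23.87
ee_pos: [0.484, 0.3147, 0.1009]
ee_rot: [-0.036, 0.999, 0.0, 0.0]
contact_force: [0.3, -0.1, -2.2]
width: 0.125
```

```bash

python3 - <<'E'
from h import *
st()
s=env.camera('scene');crop(s,290,150,420,280,5,'pics/s21.png')
E
```

```text
t 23.87 pos [0.484  0.3147 0.1009] F [ 0.3 -0.1 -2.2] T [-0.07  0.05  0.02] w 10.8 bar heading 4.1 z [ 0.  0. -1.]
```

View pics/s21.png

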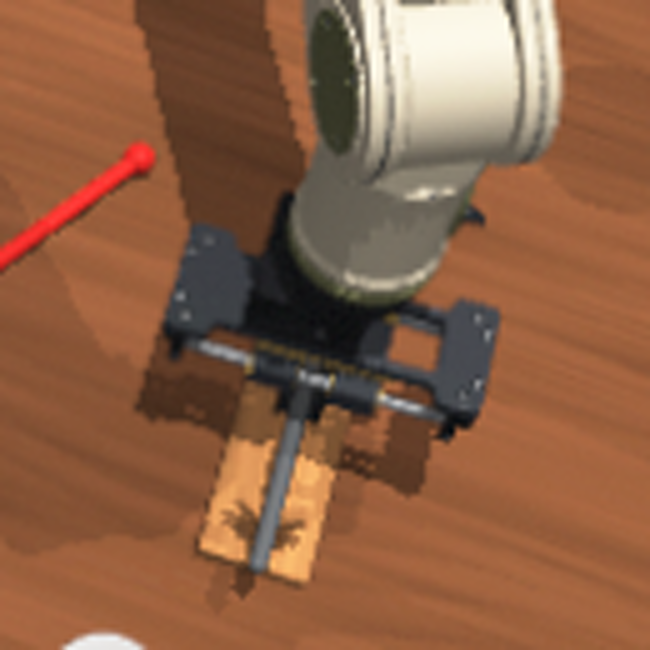

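Call:
arm_command([
  {"rx": 0,"ry": 0,"rz": 0,"tx": 0,"ty": 0,"tz": 0.0008,"grip": 0},
  {"rx": 0,"ry": 0,"rz": 0,"tx": 0,"ty": 0,"tz": 0.0005,"grip": 0},
  {"rx": 0,"ry": 0,"rz": 0,"tx": 0,"ty": 0,"tz": 0,"grip": 0},
  {"rx": 0,"ry": 0,"rz": 0,"tx": 0,"ty": 0,"tz": 0,"grip": 0},
])

```text
time: 24.25
ee_pos: [0.4841, 0.3148, 0.1002]
ee_rot: [-0.036, 0.999, 0.0, 0.0]
contact_force: [-2.4, -1.9, 6.0]
width: 0.127
```

```bash

python3 - <<'E'
from h import *
st()
E
```

```text
t 24.25 pos [0.4841 0.3148 0.1002] F [-2.4 -1.9  6. ] T [-0.33  0.51 -0.02] w 11.0 bar heading 4.1 z [ 0.     0.001 -1.   ]
```

Seated (+6 N up). Release slowly and retreat upward.

Call:
arm_command([
  {"rx": 0,"ry": 0,"rz": 0,"tx": 0,"ty": 0,"tz": -0.0005,"grip": 0},
  {"rx": 0,"ry": 0,"rz": 0,"tx": 0,"ty": 0,"tz": 0,"grip": 0.02},
  {"rx": 0,"ry": 0,"rz": 0,"tx": 0,"ty": 0,"tz": 0,"grip": 0.03},
  {"rx": 0,"ry": 0,"rz": 0,"tx": 0,"ty": 0,"tz": 0,"grip": 0.05},
  {"rx": 0,"ry": 0,"rz": 0,"tx": 0,"ty": 0,"tz": 0,"grip": 0.07},
  {"rx": 0,"ry": 0,"rz": 0,"tx": 0,"ty": 0,"tz": 0,"grip": 0.08},
  {"rx": 0,"ry": 0,"rz": 0,"tx": 0,"ty": 0,"tz": 0,"grip": 0.08},
  {"rx": 0,"ry": 0,"rz": 0,"tx": 0,"ty": 0,"tz": 0,"grip": 0.08},
  {"rx": 0,"ry": 0,"rz": 0,"tx": 0,"ty": 0,"tz": 0,"grip": 0.08},
  {"rx": 0,"ry": 0,"rz": 0,"tx": 0,"ty": 0,"tz": 0,"grip": 0.08},
])

```text
time: 25.08
ee_pos: [0.4839, 0.3147, 0.0999]
ee_rot: [-0.036, 0.999, 0.0, -0.0]
contact_force: [0.2, 1.0, -1.4]
width: 0.722
```

```bash

python3 - <<'E'
from h import *
st()
E
```

```text
t 25.08 pos [0.4839 0.3147 0.0999] F [ 0.2  1.  -1.4] T [ 0.    0.07 -0.02] w 62.8 bar heading 4.11 z [-0.  0. -1.]
```

Call:
arm_command([
  {"rx": 0,"ry": 0,"rz": 0,"tx": 0,"ty": 0,"tz": -0.008,"grip": 0.08},
  {"rx": 0,"ry": 0,"rz": 0,"tx": 0,"ty": 0,"tz": -0.02,"grip": 0.08},
  {"rx": 0,"ry": 0,"rz": 0,"tx": 0,"ty": 0,"tz": -0.03,"grip": 0.08},
  {"rx": 0,"ry": 0,"rz": 0,"tx": 0,"ty": 0,"tz": -0.03,"grip": 0.08},
  {"rx": 0,"ry": 0,"rz": 0,"tx": 0,"ty": 0,"tz": -0.03,"grip": 0.08},
  {"rx": 0,"ry": 0,"rz": 0,"tx": 0.02,"ty": 0.02,"tz": -0.02,"grip": 0.08},
  {"rx": 0,"ry": 0,"rz": 0,"tx": 0.02,"ty": 0.02,"tz": -0.01,"grip": 0.08},
  {"rx": 0,"ry": 0,"rz": 0,"tx": 0.02,"ty": 0.02,"tz": 0,"grip": 0.08},
  {"rx": 0,"ry": 0,"rz": 0,"tx": 0.02,"ty": 0.02,"tz": 0,"grip": 0.08},
  {"rx": 0,"ry": 0,"rz": 0,"tx": 0.02,"ty": 0.02,"tz": 0,"grip": 0.08},
  {"rx": 0,"ry": 0,"rz": 0,"tx": 0.02,"ty": 0.02,"tz": 0,"grip": 0.08},
  {"rx": 0,"ry": 0,"rz": 0,"tx": 0.01,"ty": 0.02,"tz": 0,"grip": 0.08},
  {"rx": 0,"ry": 0,"rz": 0,"tx": 0.01,"ty": 0.02,"tz": 0,"grip": 0.08},
  {"rx": 0,"ry": 0,"rz": 0,"tx": 0,"ty": 0,"tz": 0,"grip": 0.08},
  {"rx": 0,"ry": 0,"rz": 0,"tx": 0,"ty": 0,"tz": 0,"grip": 0.08},
  {"rx": 0,"ry": 0,"rz": 0,"tx": 0,"ty": 0,"tz": 0,"grip": 0.08},
])

```text
time: 26.42
ee_pos: [0.3334, 0.4637, 0.2483]
ee_rot: [-0.035, 0.999, -0.0, 0.0]
contact_force: [0.8, 0.2, 0.8]
width: 0.916
```

```bash

python3 - <<'E'
from h import *
st()
s=env.camera('scene');t=env.camera('top')
cv2.imwrite('pics/send.png',s['color'])
crop(t,100,95,300,245,4,'pics/tend.png')
crop(s,190,190,390,310,4,'pics/sendc.png')
E
```

```text
t 26.42 pos [0.3334 0.4637 0.2483] F [0.8 0.2 0.8] T [ 0.04  0.01 -0.03] w 79.7 bar heading 4.07 z [ 0. -0. -1.]
```

View pics/tend.png

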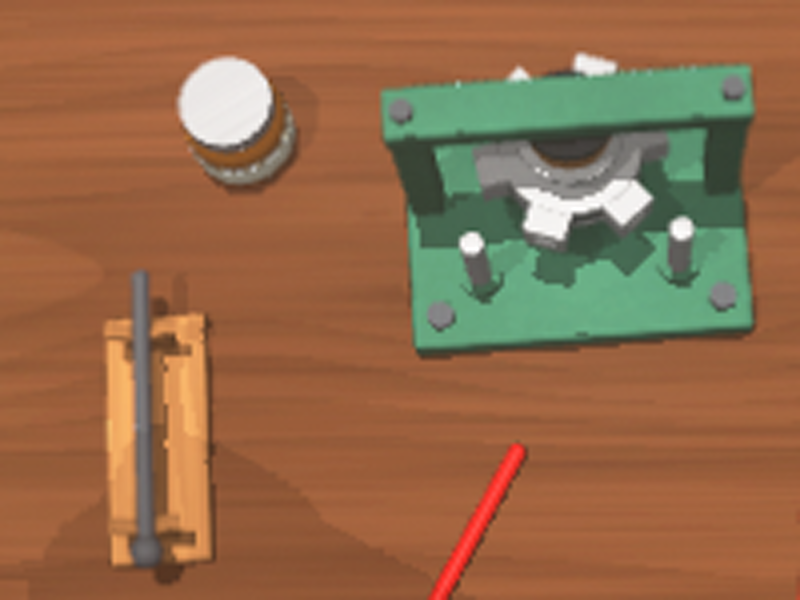

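View pics/sendc.png

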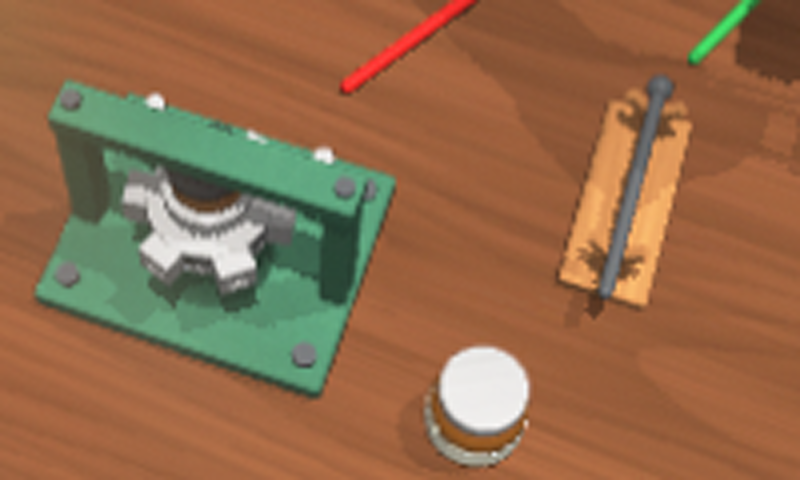

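View pics/send.png

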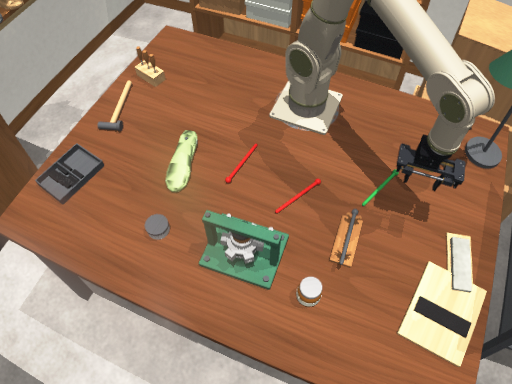

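```bash
python3 -c "
from workcell import env
env.hand_in()"
```

```text
the job is handed in; nothing more can be done
```

The heel is clamped, the bar is back in its rest, and the job was handed in at about 26.5 s of the 72 s allowed.

- **The bar:** I took the dark steel bar from the rest. The two red bars and the green one are look-alikes and I left them alone. It went about 44 mm into the front hole with no resistance.
- **Turning the collar:** I swung the bar clockwise to about 147°, just short of the left stop post. I then eased it back, drew it out and moved it to the next hole.
- **Tightening:** From there I swung the collar until it stopped dead. Pushing with about 19 N on the bar (roughly 2.8 N m) gave no further visible movement.
- **Last checks:**
  - In the top view the collar's boss corners match a turn of 1.833 rad, to about ±0.01.
  - The bar lies in both notches at the same pixels as at the start.
  - The jar, last and tin look unmoved.
  - The gripper is open and clear of everything.
- **Disagreement:** The two cameras differed by about 2 mm on the press's sideways position. I settled it by comparing the held bar's image with the arm's own position reading.

No check failed.

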